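Set up the gift-wrapping counter: each thing into its own holder

TASK

Set up the gift-wrapping counter: put the round tin into the round wooden cup with the cork floor, the hand stamp into the rectangular wooden tray and the rattan ball onto the open wooden ring. The tin and the stamp must stand upright on their holders' floors, the stamp turned to fit its tray, and the ball must rest centred in the ring's hole. Leave the labels, the price sign and the pen where they are.

Things in the scene. Friction and masses are not known exactly. Their poses are not given: they have to be found in the camera images.
- tin_mid (a point): Round closed tin with a white and green printed side, 57 mm across, 72 mm tall, about 0.18 kg, standing upright and loose. The point is at its centre, 36 mm above its underside. Its z axis points up.
- stamp_mid (a point): Wooden hand stamp, loose, standing on its foot: foot 26 mm (its x axis) by 34 mm (its y axis) and 14 mm high, above it a round turned handle up to 26 mm across; 62 mm tall in all. The point is on the handle's axis, 31 mm above the underside. Its z axis points up.
- ball_mid (a point): Woven ball of pale rattan, loose, 18 g, 58 mm across and 53 mm tall, standing on a small flattened foot. The point is at its centre, 27 mm above the foot.
- tin_holder: Round wooden cup for the tin, fixed to the table: 81 mm across outside, recess 73 mm across with a cork floor 10 mm above the table, rim 18 mm high. The origin is the centre of its underside, on the table.
- stamp_holder: Rectangular wooden tray for the hand stamp, fixed: recess 42 mm (its x axis) by 50 mm (its y axis), 50 by 58 mm outside, cork floor 10 mm above the table, rim 18 mm high. The origin is the centre of its underside, on the table. Its z axis points up.
- ball_holder: Plain wooden ring for the rattan ball, fixed: 60 mm across outside, open hole 44 mm across, 14 mm high; set straight down, the ball rests in the hole's upper edge with its foot about 6 mm above the table. The origin is the centre of its underside, on the table.
- labels_mid (a point): Stack of white labels, 31 x 45 x 10 mm, loose, lying at the near left corner; a bystander, not to be moved. The point is at its middle, 5 mm above the table. (The fixed clear bin and the ribbon reel at the middle front are 115 and 117 mm tall, the board along the right edge 0.17 m.)
- sign_mid (a point): Small upright price sign, 52 mm tall and 64 mm wide, loose, standing at the left beside the bag sealer; a bystander, not to be moved. The point is at its middle, 26 mm above the table. (Things and holders have the most room for fingers before and behind them, along x; neighbours stand along y.)
- pen_mid (a point): Slim white ball pen with a black tip, 139 mm long and 9 mm thick, loose, lying at the far left beside the bag sealer; a bystander, not to be moved. The point is at its middle, 4 mm above the table. (At the back right stands a fixed raised black tier, whose top overhangs from x = 0.60 on, 0.22 to 0.25 m above the table.)
There are look-alikes about, which are no part of the job. Leave any pink look-alike of the part that bears tin_mid alone.

How it is judged:
By the outcome, as a careful person would: the job done as asked, in the order asked, and still so for the second after the job is handed in, with the robot touching nothing.
It also fails if it takes over 122 s, if anything falls off the work surface, if the arm or the gripper's body presses on something with over 40 N, if the wrist force passes 120 N, or if a joint passes its speed limit or range.

ROBOT

A 6-joint arm with a two-finger parallel gripper is mounted at the origin on a cart in front of the work surface, level with it; the furniture and walls round the work are solid. World frame = base frame: x ahead of the robot, y to its left, z up, the work surface at z = 0. Lengths are in m, angles in rad, forces in N, time in s.
With the tool pointing down it reaches from about 0.275 to 0.775 m from the base axis. Payload 14.6 kg.
Tool frame: the origin (TCP) lies on the centre line of the jaws, within the pads' length; the fingertips stand 22 mm ahead of it and the grasp point (between the pads) lies 3 mm ahead of it (ctrl.finger_overhang is the distance from the TCP to the fingertips, in m); z points along the fingers, x is the direction in which the jaws open and shut, and the axes are right-handed (so a half turn about z gives the same grasp; the last joint's range is limited). The gripper opens to 85 mm and grips with 20 to 120 N. Pads are 22 mm wide; open, the fingers measure 114 mm over their backs; the gripper's body (76 mm by 85 mm) begins 54 mm behind the grasp point. The pads swing forward as they close: fully open they stand 13 mm farther back than shut.
Start: joints at [-1.295, 0.263, -0.048, 1.259, 0, 1.415], TCP at [0.219, -0.477, 0.253] pointing down, gripper open.
Joint ranges: [-2.65, 2.65], [-0.89, 1.7], [-1.18, 1.37], [-2.13, 2.11], [-1.35, 1.29], [-3.14, 3.14]. Speed limits (rad/s): [1.89, 1.89, 2.57, 2.79, 3.14, 3.14].

INTERFACE

Orientations are given as a unit quaternion [x, y, z, w].
In Python, from rig import ctrl, get_image, calibration gives the robot as it stands. The module is installed in compiled form; this text tells all that it offers.
- The arm moves only by the tool arm_command, never from a script. Its argument "deltas" is a list that holds one entry, the list of rows, each a list of 5 numbers: the shift along the tool's x, y, z in units of 25 mm (1.0 is 25 mm), then the turn about the tool's z in units of 6 degrees (1.0 is 6 degrees), then the finger opening in mm, from 0 to 85.4. In form: [[[tx, ty, tz, roll, claw], ...]]. A call has 1 to 12 rows; each row shifts and turns the commanded pose from where the row before left it, along the tool's axes as they then stand; what a row does not reach is not made up. A row lasts 1/10 s, in which the tool goes at most 50 mm and 8.59 degrees, less where a joint would pass 70% of its speed; a pose out of reach is approached as far as the arm can. A call is refused whole if a number of a shift passes 1 or a number of a turn 1, either way. A call with a gripper value outside its range is refused whole. The fingers move at their own pace and stop on an object; the grip force is fixed at half the most. Time passes only in rows, so rows that do not move let the fingers close. It gives the time, the measured TCP pose, the force and the opening at its end, in the units of the state.
- ctrl.read_state(): the state, without advancing time (a new reading comes with each control period).
- get_image(name): name is "side" or "top" or "wrist"; returns (picture, depth): 400x640x3 uint8, red, green, blue; 400x640 float32, m along the optical axis (not along the pixel's ray), 0 where there is no reading.
- calibration(name): a dict with "K" (3x3 intrinsics, pixels), "eye" and "attitude" of the camera in the world. Camera axes: x right, y down, z forward; pixel columns grow to the right and rows downward; lengths in m; the calibration is good to about 2 mm. A picture is of the moment at which its call begins: read the wrist's pose just before it. calibration takes no time and is no camera call; for the wrist camera it gives the pose at the moment of the call.
- ctrl.finish_job(): hands the job in, once; it reports no verdict.
The state is a dict: "time_s": time; "joints": joint angles; "dq": joint speeds; "joint_torque": joint torques, N m; "tcp_pos": TCP position; "eef_rot": TCP orientation; "force": force on the tool from outside, world axes, zero at the start; "ft_torque": the same for the moment, N m; "finger_gap": finger opening in m.
Only numpy, scipy, OpenCV 4.12 (cv2) and the standard library are available. Lean on these libraries where they do the work, as an engineer would, in place of code of your own. Each camera call takes 0.05 s, during which the arm holds its last target.

## Working session

There is one attempt and no reset: what is moved stays moved. The work goes in short steps, Python scripts to look and compute and a tool call to move; the robot and the scene stay as the last step left them, time stands still between calls to the robot, and variables do not carry over. Pictures are saved under pics/ and viewed, and the job is handed in when it is done.

Besides the shell and the picture viewer there is one more tool, called after "Request:" as name(argument=value, ...), one argument or row to a line, values as JSON. arm_command: Moves the arm, as the interface text tells. Its arguments: {"type":"object","properties":{"deltas":{"type":"array"}},"required":["deltas"]}

```bash
mkdir -p pics; python3 - <<'E'
from rig import ctrl,get_image,calibration
import cv2,numpy as np
print(ctrl.read_state())
for n in ["side","top","wrist"]:
    c=calibration(n);print(n,c)
    im,d=get_image(n);np.savez(f"pics/{n}0.npz",im=im,d=d,K=c["K"],eye=c["eye"],att=c["attitude"])
    cv2.imwrite(f"pics/{n}0.png",im[:,:,::-1])
E
```

```text
{'time_s': 0.0, 'joints': array([-1.29528298e+00,  2.63524906e-01, -4.89664494e-02,  1.25940310e+00,
       -9.22479128e-06,  1.41549721e+00]), 'dq': array([-0.00053112, -0.00197531, -0.00214472, -0.00109843, -0.00035071,
        0.00024995]), 'joint_torque': array([-1.51352724e-03, -6.37605858e+01,  3.84567797e+01,  1.37973268e-02,
       -1.16834508e-04,  5.15283858e-06]), 'tcp_pos': array([ 0.21916473, -0.47677197,  0.25281323]), 'eef_rot': array([ 8.41905205e-01, -5.39625171e-01, -4.13926493e-04, -3.60770802e-04]), 'force': array([-0.13389269,  0.49446745, -0.2789658 ]), 'ft_torque': array([ 0.0096535 , -0.03515223, -0.08693845]), 'finger_gap': 0.08535194012327879}
side {'K': array([[367.4301488 ,   0.        , 315.25803582],
       [  0.        , 367.4301488 , 195.8566051 ],
       [  0.        ,   0.        ,   1.        ]]), 'eye': array([0.04314826, 1.00626913, 0.65176753]), 'attitude': array([-0.20240934,  0.82892083, -0.50405616,  0.1335968 ])}
top {'K': array([[458.08910279,   0.        , 320.57059683],
       [  0.        , 458.08910279, 199.34276807],
       [  0.        ,   0.        ,   1.        ]]), 'eye': array([0.45922053, 0.01769453, 1.33129282]), 'attitude': array([ 0.71673191, -0.69618565,  0.02994652, -0.02690937])}
wrist {'K': array([[360.66942811,   0.        , 322.29575158],
       [  0.        , 360.66942811, 198.69119978],
       [  0.        ,   0.        ,   1.        ]]), 'eye': array([ 0.28462208, -0.44656612,  0.37342876]), 'attitude': array([ 0.83324022, -0.533793  , -0.07862793,  0.12080322])}
```

View pics/top0.png

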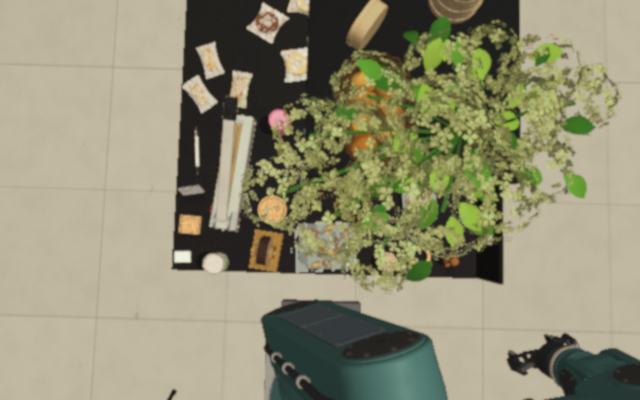

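View pics/side0.png

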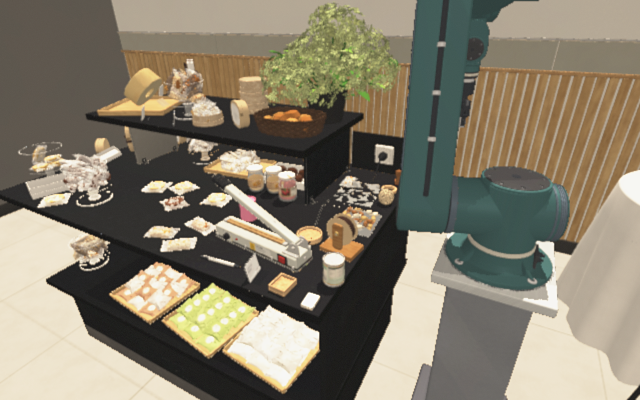

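View pics/wrist0.png

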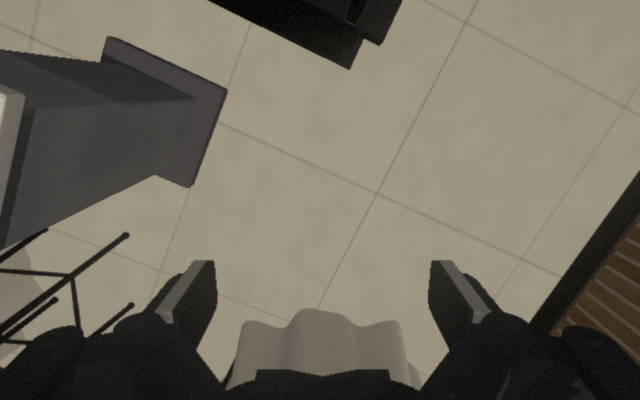

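```bash
python3 - <<'E'
import cv2
s=cv2.imread("pics/side0.png")
cv2.imwrite("pics/side0a.png",cv2.resize(s[160:320,190:410],None,fx=3.6,fy=3.6,interpolation=cv2.INTER_CUBIC))
s=cv2.imread("pics/top0.png")
cv2.imwrite("pics/top0a.png",cv2.resize(s[90:290,165:525],None,fx=2.2,fy=2.2,interpolation=cv2.INTER_CUBIC))
E
```

```text
(no output)
```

View pics/side0a.png

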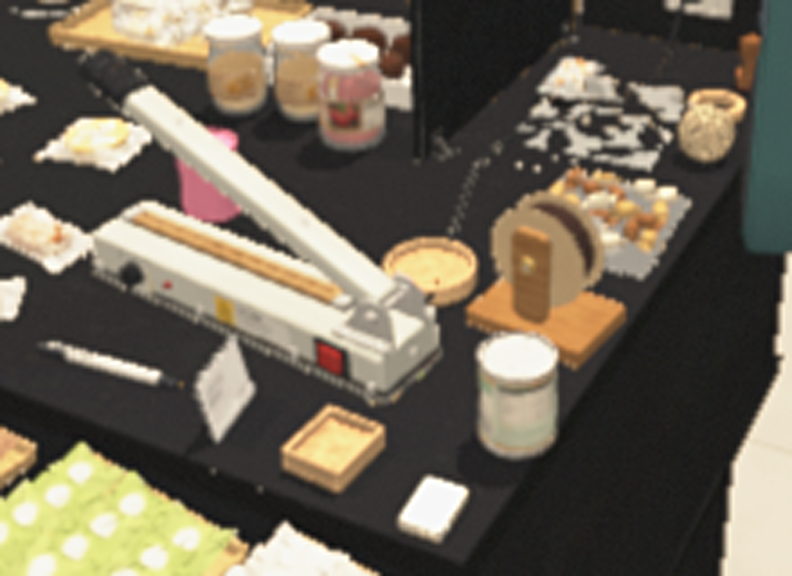

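View pics/top0a.png

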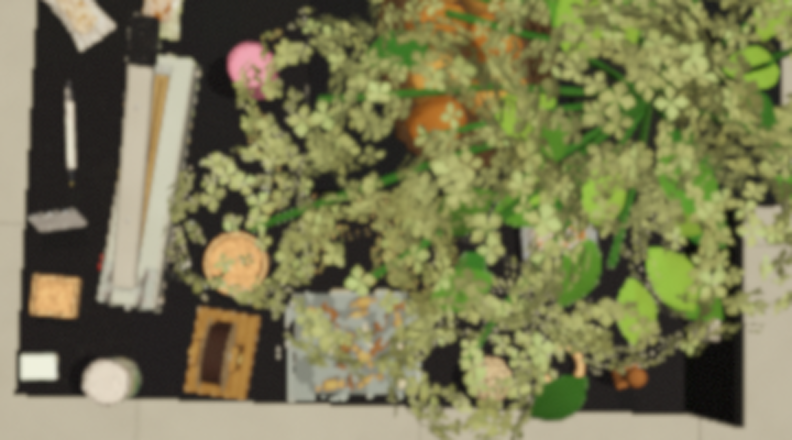

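```bash
cat > h.py <<'E'
import numpy as np
from scipy.spatial.transform import Rotation as R
def cloud(f):
    z=np.load(f);d=z["d"];K=z["K"];v,u=np.mgrid[0:400,0:640]
    c=np.stack([(u-K[0,2])/K[0,0]*d,(v-K[1,2])/K[1,1]*d,d],-1)
    P=c@R.from_quat(z["att"]).as_matrix().T+z["eye"]
    P[d<=0]=np.nan
    return z["im"],P
def proj(f,p):
    z=np.load(f);c=(np.atleast_2d(p)-z["eye"])@R.from_quat(z["att"]).as_matrix()
    return c[:,:2]/c[:,2:]*[z["K"][0,0],z["K"][1,1]]+[z["K"][0,2],z["K"][1,2]]
E
python3 - <<'E'
from h import *
np.set_printoptions(precision=3,suppress=True)
for f,pts in (("pics/top0.npz",dict(tin=(215,262),cup=(272,208),tray=(190,225),labels=(182,257),ball=(391,260),ring=(428,254),brown=(451,262),pink=(278,121),reel=(265,250),fol1=(420,270),fol=(400,240),fol3=(450,230),sign=(190,189),tab=(300,80))),
 ("pics/side0.npz",dict(tin=(333,258),cup=(309,236),tray=(283,284),labels=(311,300),ball=(386,197),ring=(388,186),stampq=(398,178),ribbon=(340,230),sign=(252,267)))):
    im,P=cloud(f)
    for k,(u,v) in pts.items(): print(k,P[v,u],im[v,u])
im,P=cloud("pics/top0.npz")
# foliage min height per xy cell
g=(P[...,2]>0.2)&(P[...,0]>0.2)&(P[...,0]<0.6)
print("foliage z pct",np.nanpercentile(P[g][:,2],[1,5,25,50,75,99]))
Q=P[g]
H=np.full((8,12),np.nan)
for i in range(8):
  for j in range(12):
    m=(Q[:,0]//0.05==i+4)&(np.floor((Q[:,1]+0.3)/0.05)==j)
    if m.sum()>3:H[i,j]=np.percentile(Q[m,2],2)
print(H)
E
```

```text
tin [0.381 0.297 0.069] [225 213 194]
cup [0.537 0.153 0.006] [212 174 116]
tray [0.481 0.387 0.011] [224 175 114]
labels [0.389 0.405 0.009] [239 240 220]
ball [ 0.399 -0.188  0.046] [202 180 136]
ring [ 0.418 -0.299  0.011] [205 171 116]
brown [ 0.399 -0.351  0.059] [125  77  38]
pink [0.68  0.102 0.455] [211 150 150]
reel [0.419 0.158 0.105] [72 51 39]
fol1 [ 0.404 -0.169  0.496] [54 99 32]
fol [ 0.457 -0.128  0.518] [140 142  90]
fol3 [ 0.476 -0.197  0.584] [143 146  84]
sign [0.583 0.386 0.032] [155 147 133]
tab [0.921 0.085 0.001] [152 144 127]
tin [0.376 0.305 0.072] [247 245 238]
cup [0.527 0.165 0.013] [247 231 158]
tray [0.479 0.391 0.012] [246 213 139]
labels [0.386 0.41  0.012] [247 247 247]
ball [ 0.396 -0.199  0.012] [181 155 116]
ring [ 0.42  -0.295  0.011] [225 179 121]
stampq [ 0.398 -0.354  0.027] [113  74  47]
ribbon [0.406 0.197 0.088] [131  90  54]
sign [0.578 0.389 0.03 ] [216 204 188]
foliage z pct [0.248 0.359 0.477 0.542 0.647 0.786]
[[0.656   nan   nan   nan   nan 0.662 0.51  0.346 0.204   nan   nan   nan]
 [  nan   nan   nan 0.741 0.78  0.68  0.216 0.207 0.202   nan   nan   nan]
 [  nan   nan   nan 0.635 0.466 0.287 0.273   nan   nan   nan   nan   nan]
 [  nan   nan 0.476 0.428 0.427 0.432   nan   nan   nan   nan   nan   nan]
 [0.396 0.48  0.439 0.43  0.436 0.437 0.428 0.465   nan   nan   nan   nan]
 [0.401 0.368 0.368 0.437 0.43  0.443 0.423 0.419 0.412 0.436   nan   nan]
 [0.446 0.383 0.381 0.397 0.402 0.442 0.421 0.416 0.472 0.421   nan   nan]
 [0.486 0.446 0.424 0.418 0.446 0.426 0.422 0.407 0.423 0.421   nan   nan]]
```

```bash
python3 - <<'E'
from h import *
import cv2
np.set_printoptions(precision=3,suppress=True)
def clus(P,c,r,z0,z1):
    m=(np.hypot(P[...,0]-c[0],P[...,1]-c[1])<r)&(P[...,2]>z0)&(P[...,2]<z1); return P[m]
for f in ("pics/top0.npz","pics/side0.npz"):
    im,P=cloud(f); print(f)
    for n,c,r,z0,z1 in [("tin",(.38,.30),.05,.066,.08),("cup rim",(.53,.155),.055,.014,.025),("tray rim",(.48,.388),.05,.014,.025),("ball",(.398,-.193),.04,.02,.07),("ring",(.42,-.296),.045,.009,.02),("stamp",(.399,-.352),.035,.01,.08),("labels",(.388,.407),.05,.006,.02),("sign",(.58,.388),.05,.01,.06)]:
        q=clus(P,c,r,z0,z1)
        if len(q)<5: print(n,len(q));continue
        (rc,rs,ra)=cv2.minAreaRect((q[:,:2]*1000).astype(np.float32))
        print(n,len(q),"med",np.median(q,0),"lo",q.min(0),"hi",q.max(0),"rect",np.round(rc,1),np.round(rs,1),round(ra,1))
    # height map near sealer/reel
    for x in np.arange(.34,.72,.03):
        print(round(x,2),[int(1000*np.nanmax(np.append(clus(P,(x,y),.015,-.01,.35)[:,2],-.009))) for y in np.arange(.44,-.46,-.03)])
E
```

```text
pics/top0.npz
tin 263 med [0.375 0.303 0.069] lo [0.348 0.274 0.066] hi [0.403 0.33  0.075] rect [375.7 301.9] [54.4 56. ] 3.2
cup rim 89 med [0.537 0.165 0.017] lo [0.493 0.114 0.014] hi [0.571 0.197 0.022] rect [532.5 153.3] [78.9 79.4] 64.8
tray rim 94 med [0.482 0.389 0.017] lo [0.458 0.357 0.014] hi [0.509 0.417 0.024] rect [482.8 387.4] [58.2 49.4] 86.5
ball 134 med [ 0.399 -0.181  0.042] lo [ 0.367 -0.204  0.024] hi [ 0.42  -0.154  0.057] rect [ 393.3 -181.9] [55.  47.1] 18.1
ring 29 med [ 0.415 -0.298  0.014] lo [ 0.401 -0.302  0.009] hi [ 0.434 -0.272  0.018] rect [ 421.  -292.1] [44.5 18. ] 35.0
stamp 117 med [ 0.4   -0.356  0.053] lo [ 0.385 -0.374  0.01 ] hi [ 0.417 -0.342  0.062] rect [ 400.5 -360.4] [25.7 33.4] 13.4
labels 124 med [0.392 0.404 0.009] lo [0.377 0.383 0.006] hi [0.429 0.429 0.017] rect [402.2 406.4] [51.1 46. ] 3.8
sign 121 med [0.581 0.385 0.032] lo [0.57  0.355 0.01 ] hi [0.593 0.416 0.054] rect [581.7 384.8] [14.6 62.1] 12.0
0.34 [2, 0, 0, 0, 74, 72, 3, 2, 0, 0, 0, 4, 0, 1, 4, 0, 2, 3, 3, 2, 0, 5, 3, -9, -9, 0, 2, 4, 4, 0, -9]
0.37 [4, 13, 12, 4, 74, 7
[... 3443 characters left out ...]
4, 4, 3, 173, 138]
0.58 [4, 54, 55, 50, 50, 124, 124, -9, -9, 19, 20, 4, 5, 3, 10, 9, 10, 11, 11, 10, 10, 3, 21, 27, 26, 18, 2, 6, 4, 171, 170]
0.61 [3, 4, 4, -9, 49, 132, 137, 49, -9, -9, 4, 4, 4, 253, 253, 252, 252, 312, 316, 318, 252, 253, 254, 348, 349, 343, 253, 253, 253, 252, 252]
0.64 [3, 5, 11, 4, 46, 144, 149, 51, -9, 2, 2, 4, 5, 253, 253, 253, 315, 315, 286, 314, 316, 253, 349, 340, 277, 299, 253, 252, 253, 253, 253]
0.67 [3, 4, 12, 4, 22, 156, 160, 50, -9, 3, -9, 4, 4, 252, 252, 253, 316, 321, 321, -9, -9, 315, 348, -9, -9, -9, -9, 251, 252, 253, 250]
0.7 [3, 4, 10, 4, 5, 163, 174, 50, -9, 5, 2, 2, 4, 253, 252, 316, 315, 306, 3, 308, 303, 316, 338, -9, -9, -9, -9, -9, -9, -9, 250]
```

```bash
python3 - <<'E'
from h import *
np.set_printoptions(precision=2,suppress=True,linewidth=160)
for f in ("pics/side0.npz","pics/top0.npz"):
    im,P=cloud(f); I=im.astype(int)
    m=(P[...,2]>.26)&(P[...,0]<.65)&(P[...,0]>.2)&(I[...,1]>I[...,2]+15)&(I[...,1]>=I[...,0]-12)
    Q=P[m]; print(f,len(Q))
    for x in np.arange(.2,.65,.05):
        row=[]
        for y in np.arange(-.45,.25,.05):
            q=Q[(Q[:,0]>=x)&(Q[:,0]<x+.05)&(Q[:,1]>=y)&(Q[:,1]<y+.05)]
            row.append(q[:,2].min() if len(q) else 0)
        print("x%.2f"%x,np.array(row))
E
```

```text
pics/side0.npz 6716
x0.20 [0.43 0.   0.   0.   0.   0.   0.   0.   0.   0.   0.   0.   0.   0.  ]
x0.25 [0 0 0 0 0 0 0 0 0 0 0 0 0 0]
x0.30 [0 0 0 0 0 0 0 0 0 0 0 0 0 0]
x0.35 [0.   0.   0.   0.   0.   0.45 0.43 0.43 0.43 0.   0.   0.   0.   0.  ]
x0.40 [0.   0.   0.   0.4  0.51 0.44 0.43 0.42 0.43 0.43 0.46 0.   0.   0.  ]
x0.45 [0.   0.51 0.42 0.4  0.37 0.37 0.4  0.4  0.44 0.42 0.41 0.41 0.43 0.  ]
x0.50 [0.43 0.44 0.45 0.41 0.38 0.38 0.4  0.43 0.42 0.4  0.4  0.42 0.42 0.  ]
x0.55 [0.39 0.41 0.43 0.43 0.4  0.41 0.42 0.43 0.43 0.43 0.4  0.41 0.42 0.  ]
x0.60 [0.43 0.45 0.34 0.3  0.32 0.4  0.45 0.43 0.4  0.4  0.4  0.41 0.   0.  ]
pics/top0.npz 25509
x0.20 [0.26 0.   0.66 0.66 0.   0.   0.   0.   0.   0.   0.   0.   0.   0.  ]
x0.25 [0.43 0.   0.   0.   0.   0.74 0.73 0.   0.   0.   0.   0.   0.   0.  ]
x0.30 [0.   0.   0.   0.   0.   0.   0.59 0.46 0.   0.   0.   0.   0.   0.  ]
x0.35 [0.   0.   0.   0.   0.   0.45 0.42 0.42 0.43 0.   0.   0.   0.   0.  ]
x0.40 [0.   0.   0.   0.4  0.48 0.43 0.43 0.42 0.43 0.42 0.46 0.   0.   0.  ]
x0.45 [0.   0.46 0.42 0.4  0.36 0.36 0.43 0.42 0.43 0.42 0.41 0.42 0.44 0.  ]
x0.50 [0.43 0.42 0.42 0.4  0.38 0.37 0.39 0.4  0.43 0.41 0.4  0.42 0.42 0.  ]
x0.55 [0.39 0.41 0.43 0.44 0.39 0.42 0.41 0.43 0.42 0.42 0.4  0.41 0.42 0.  ]
x0.60 [0.4  0.38 0.36 0.31 0.28 0.27 0.26 0.28 0.39 0.39 0.4  0.43 0.   0.  ]
```

Request:
arm_command(
  deltas=[
    [[0, 0, 0, -1, 85], [-0.3, -1, 0, -1, 85], [-0.5, -1, 0, -1, 85], [-0.5, -1, 0, -1, 85]],
  ],
)

```text
time_s: 0.55
tcp_pos: [0.2598, -0.4059, 0.2529]
eef_rot: [0.936, -0.351, -0.0, -0.0]
force: [0.0, 0.1, 1.3]
finger_gap: 0.0855
```

Request:
arm_command(
  deltas=[
    [[0, 0, 0, -1, 85], [0, 0, 0, -1, 85], [0, 0, 0, -1, 85], [0, 0, 0, -1, 85], [0, 0, 0, -1, 85], [0, 0, 0, -1, 85], [0, 0, 0, -0.85, 85], [1, -0.5, 0, 0, 85], [1, -1, 0, 0, 85], [0, -1, 0, 0, 85], [0, -1, 0, 0, 85], [0, 0, 0, 0, 85]],
  ],
)

```text
time_s: 1.75
tcp_pos: [0.3096, -0.317, 0.2534]
eef_rot: [1.0, -0.001, -0.0, -0.0]
force: [0.4, -0.5, 0.2]
finger_gap: 0.0851
```

```bash
cat > w.py <<'E'
import sys,cv2,numpy as np
from rig import ctrl,get_image,calibration
n=sys.argv[1];cam=sys.argv[2] if len(sys.argv)>2 else "wrist"
s=ctrl.read_state();c=calibration(cam);im,d=get_image(cam)
np.savez(f"pics/{n}.npz",im=im,d=d,K=c["K"],eye=c["eye"],att=c["attitude"])
cv2.imwrite(f"pics/{n}.png",im[:,:,::-1])
print({k:np.round(s[k],4) for k in("time_s","tcp_pos","eef_rot","joints","force","finger_gap")},c["eye"])
E
python3 w.py w1
```

```text
{'time_s': np.float64(1.75), 'tcp_pos': array([ 0.3096, -0.317 ,  0.2534]), 'eef_rot': array([ 1.e+00, -1.e-03, -1.e-04, -4.e-04]), 'joints': array([-9.8160e-01,  1.2330e-01, -2.3040e-01,  1.2178e+00,  2.0000e-04,
        5.9120e-01]), 'force': array([ 0.3531, -0.5024,  0.2433]), 'finger_gap': np.float64(0.0851)} [ 0.30909152 -0.24433777  0.37397857]
```

View pics/w1.png

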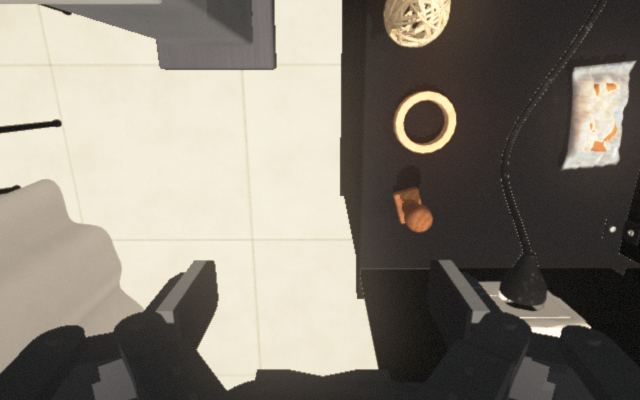

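```bash
cat > m.py <<'E'
from h import *
import cv2,sys
np.set_printoptions(precision=4,suppress=True)
def rep(f,items):
    im,P=cloud(f)
    for n,c,r,z0,z1 in items:
        m=(np.hypot(P[...,0]-c[0],P[...,1]-c[1])<r)&(P[...,2]>z0)&(P[...,2]<z1);q=P[m]
        if len(q)<5: print(n,len(q));continue
        rc,rs,ra=cv2.minAreaRect((q[:,:2]*1000).astype(np.float32))
        cc,cr=cv2.minEnclosingCircle((q[:,:2]*1000).astype(np.float32))
        print(n,len(q),"med",np.median(q,0),"zmax",q[:,2].max().round(3),"rect",np.round(rc,1),np.round(rs,1),round(ra,1),"circ",np.round(cc,1),round(cr,1))
E
python3 - <<'E'
from m import *
rep("pics/w1.npz",[("ball",(.396,-.185),.045,.015,.07),("ballmid",(.396,-.185),.045,.022,.032),("ring",(.418,-.296),.042,.01,.02),("stamp foot",(.4,-.353),.035,.008,.018),("stamp top",(.4,-.353),.035,.045,.07)])
im,P=cloud("pics/w1.npz")
import cv2
cv2.imwrite("pics/w1a.png",cv2.resize(im[160:260,360:470,::-1],None,fx=5,fy=5,interpolation=cv2.INTER_CUBIC))
E
```

```text
ball 2096 med [ 0.3876 -0.1861  0.0438] zmax 0.054 rect [ 391.  -186.9] [36.1 55.9] 88.5 circ [ 391.2 -178.6] 28.4
ballmid 277 med [ 0.3762 -0.1973  0.0282] zmax 0.032 rect [ 391.  -186.9] [36.1 55.9] 88.5 circ [ 391.2 -178.6] 28.4
ring 870 med [ 0.4205 -0.2856  0.0136] zmax 0.016 rect [ 412.8 -280.9] [58.9 42.8] 19.3 circ [ 410.2 -273.5] 29.5
stamp foot 432 med [ 0.3937 -0.3503  0.0135] zmax 0.018 rect [ 399.7 -358.7] [25.9 33.7] 16.7 circ [ 399.9 -358.9] 20.3
stamp top 629 med [ 0.3977 -0.3563  0.0581] zmax 0.062 rect [ 399.3 -358.3] [23.9 24.7] 80.7 circ [ 399.6 -358.6] 12.8
```

View pics/w1a.png

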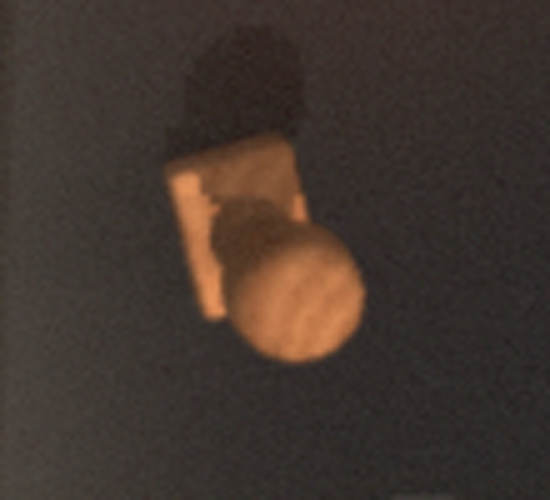

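```bash
python3 - <<'E'
from m import *
rep("pics/w1.npz",[("ball",(.391,-.178),.04,.015,.07),("ballmid",(.391,-.178),.045,.022,.032),("balltop",(.391,-.178),.045,.045,.06),("ring",(.411,-.276),.042,.009,.02)])
im,P=cloud("pics/w1.npz")
from scipy.optimize import least_squares
m=(np.hypot(P[...,0]-.391,P[...,1]+.178)<.035)&(P[...,2]>.02);q=P[m]
r=least_squares(lambda p:np.linalg.norm((q-p)/[29,29,26.5],axis=1)*1000-1,[.391,-.18,.027],loss="soft_l1",f_scale=.05)
print(r.x)
E
```

```text
ball 2096 med [ 0.3876 -0.1861  0.0438] zmax 0.054 rect [ 391.  -186.9] [36.1 55.9] 88.5 circ [ 391.2 -178.6] 28.4
ballmid 277 med [ 0.3762 -0.1973  0.0282] zmax 0.032 rect [ 391.  -186.9] [36.1 55.9] 88.5 circ [ 391.2 -178.6] 28.4
balltop 949 med [ 0.3915 -0.1825  0.0493] zmax 0.054 rect [ 390.1 -184.9] [24.5 40.4] 89.9 circ [ 390.3 -178.2] 20.7
ring 1429 med [ 0.4102 -0.2718  0.0136] zmax 0.017 rect [ 409.9 -273.1] [58.5 58.9] 8.6 circ [ 410.1 -273.1] 29.8
[ 0.3912 -0.1756  0.0258]
```

Request:
arm_command(
  deltas=[
    [[0, -1, 0, 0, 85], [0, -1, 0, 0, 85], [0, -1, 0, 0, 85], [0, -1, 0, 0, 85], [0, -1, 0, 0, 85], [0, -1, 0, 0, 85], [0, -1, 0, 0, 85], [0, -1, 0, 0, 85], [0, -1, 0, 0, 85], [0, -1, 0, 0, 85], [0, -1, 0, 0, 85], [0, -1, 0, 0, 85]],
  ],
)

```text
time_s: 3.0
tcp_pos: [0.3113, -0.0191, 0.2534]
eef_rot: [1.0, -0.002, 0.0, 0.0]
force: [-0.7, 0.4, -0.4]
finger_gap: 0.0851
```

Request:
arm_command(
  deltas=[
    [[0, -1, 0, 0, 85], [0, -1, 0, 0, 85], [0, -1, 0, 0, 85], [0, -1, 0, 0, 85], [0, -1, 0, 0, 85], [0, -1, 0, 0, 85], [0, -1, 0, 0, 85], [0, -1, 0, 0, 85], [0.6, -1, 0, 0, 85], [1, -1, 0, 0, 85], [1, -1, 0, 0, 85], [0, 0, 0, 0, 85]],
  ],
)

```text
time_s: 4.2
tcp_pos: [0.3801, 0.2573, 0.2524]
eef_rot: [1.0, -0.002, 0.0, -0.0]
force: [-0.2, -0.4, 0.6]
finger_gap: 0.085
```

```bash
python3 w.py w2; python3 - <<'E'
from m import *
rep("pics/w2.npz",[("tin",(.375,.303),.045,.062,.08),("tray",(.4815,.388),.05,.013,.025),("cup",(.531,.1536),.055,.013,.025),("labels",(.389,.408),.04,.006,.02)])
E
```

```text
{'time_s': np.float64(4.2), 'tcp_pos': array([0.3801, 0.2573, 0.2524]), 'eef_rot': array([ 1.0e+00, -1.6e-03,  1.0e-04, -1.0e-04]), 'joints': array([ 4.1720e-01,  1.5020e-01, -2.0030e-01,  1.2201e+00,  1.0000e-04,
        1.9912e+00]), 'force': array([-0.2362, -0.4498,  0.584 ]), 'finger_gap': np.float64(0.085)} [0.37962038 0.33003035 0.37301055]
tin 3769 med [0.3751 0.3051 0.0691] zmax 0.074 rect [374.9 304.9] [56.8 55.5] 78.9 circ [375.3 304.6] 28.6
tray 847 med [0.4837 0.3766 0.0175] zmax 0.021 rect [481.1 384.7] [47.8 50.3] 86.9 circ [481.1 385.1] 33.9
cup 821 med [0.5295 0.1762 0.0171] zmax 0.02 rect [532.7 164.2] [69.  80.4] 77.9 circ [530.5 162.8] 46.7
labels 969 med [0.3896 0.3978 0.0094] zmax 0.012 rect [389.9 397.8] [30.6 24.6] 1.7 circ [389.7 398.2] 19.2
```

View pics/w2.png

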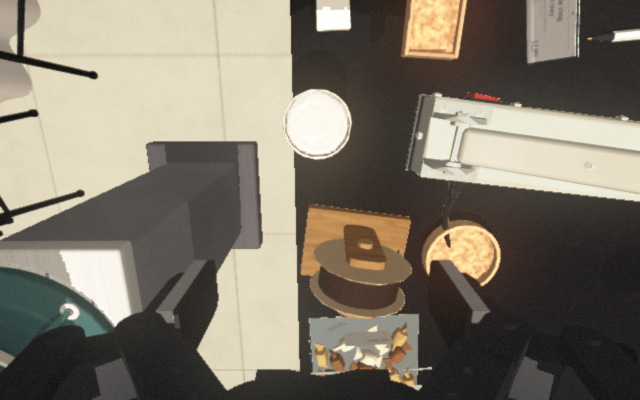

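Request:
arm_command(
  deltas=[
    [[-0.2, -1, 0, 0, 85], [0, -0.9, 0, 0, 85], [0, 0, 1, 0, 85], [0, 0, 1, 0, 85], [0, 0, 1, 0, 85], [0, 0, 1, 0, 85], [0, 0, 1, 0, 85], [0, 0, 0.5, 0, 85], [0, 0, 0, 0, 85], [0, 0, 0, 0, 85]],
  ],
)

```text
time_s: 5.25
tcp_pos: [0.3723, 0.3024, 0.1163]
eef_rot: [1.0, -0.002, 0.0, -0.0]
force: [-0.5, -0.4, 0.0]
finger_gap: 0.085
```

```bash
python3 w.py w3
```

```text
{'time_s': np.float64(5.25), 'tcp_pos': array([0.3723, 0.3024, 0.1163]), 'eef_rot': array([ 1.    , -0.0022,  0.    , -0.    ]), 'joints': array([ 0.5122,  0.2748, -0.4277,  0.8682, -0.    ,  2.0873]), 'force': array([-0.4869, -0.3986,  0.0114]), 'finger_gap': np.float64(0.085)} [0.37193823 0.3751736  0.2368265 ]
```

View pics/w3.png

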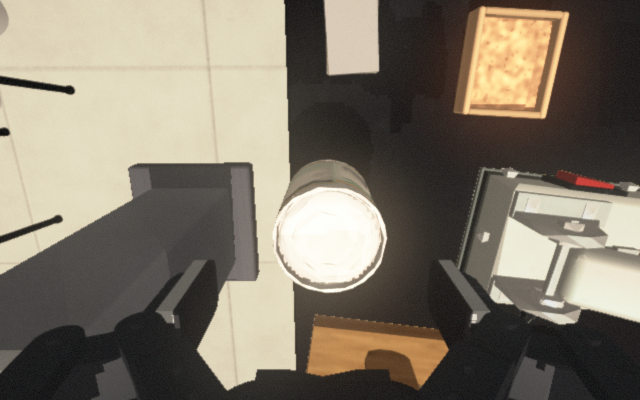

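```bash
python3 - <<'E'
from m import *
rep("pics/w3.npz",[("tin",(.375,.303),.045,.062,.08),("tray",(.4815,.388),.05,.013,.025),("labels",(.389,.408),.04,.006,.02)])
E
```

```text
tin 9775 med [0.375  0.3053 0.069 ] zmax 0.074 rect [375.2 304.1] [56.2 57.6] 9.6 circ [375.7 304.7] 29.3
tray 3302 med [0.4835 0.3941 0.0174] zmax 0.02 rect [481.3 389.8] [58.1 51.1] 86.4 circ [481.1 389.7] 37.4
labels 3823 med [0.3891 0.406  0.0094] zmax 0.012 rect [389.3 405.6] [30.9 40. ] 2.0 circ [388.8 405.5] 24.7
```

Request:
arm_command(
  deltas=[
    [[0.1, -0.1, 1, 0, 85], [0, 0, 1, 0, 85], [0, 0, 0.4, 0, 85], [0, 0, 0, 0, 85], [0, 0, 0, 0, 50], [0, 0, 0, 0, 50], [0, 0, 0, 0, 50], [0, 0, 0, 0, 50], [0, 0, 0, 0, 50], [0, 0, 0, 0, 50]],
  ],
)

```text
time_s: 6.3
tcp_pos: [0.3752, 0.3057, 0.0572]
eef_rot: [1.0, -0.002, 0.001, -0.001]
force: [-1.3, -1.6, 11.3]
finger_gap: 0.0559
```

Request:
arm_command(
  deltas=[
    [[0, 0, -1, 0, 50], [0, 0, -1, 0, 50], [0, 0, -1, 0, 50], [0, 0, -1, 0, 50], [0, 0, -1, 0, 50], [0, 0, -1, 0, 50], [0, 0, 0, 0, 50]],
  ],
)

```text
time_s: 7.0
tcp_pos: [0.3757, 0.306, 0.2093]
eef_rot: [1.0, -0.002, 0.002, -0.001]
force: [-0.2, 0.6, -2.0]
finger_gap: 0.056
```

Request:
arm_command(
  deltas=[
    [[0.7, 1, 0, 0, 50], [0.7, 1, 0, 0, 50], [1, 1, 0, 0, 50], [1, 1, 0, 0, 50], [1, 1, 0, 0, 50], [1, 0.8, 0, 0, 50], [0.9, 0.2, 0, 0, 50], [0, 0, 0, 0, 50], [0, 0, 0, 0, 50]],
  ],
)

```text
time_s: 7.9
tcp_pos: [0.5312, 0.1546, 0.2054]
eef_rot: [1.0, -0.002, -0.0, 0.0]
force: [-0.6, 0.3, -0.5]
finger_gap: 0.0562
```

```bash
python3 w.py w4; python3 - <<'E'
from m import *
rep("pics/w4.npz",[("cup",(.531,.1536),.055,.013,.025),("tin",(.531,.1536),.06,.15,.27)])
E
```

```text
{'time_s': np.float64(7.9), 'tcp_pos': array([0.5312, 0.1546, 0.2054]), 'eef_rot': array([ 1.0e+00, -2.1e-03, -5.0e-04,  0.0e+00]), 'joints': array([ 1.3590e-01,  3.3020e-01, -8.1600e-02,  1.1599e+00,  1.0000e-04,
        1.7109e+00]), 'force': array([-0.6176,  0.2651, -0.5333]), 'finger_gap': np.float64(0.0562)} [0.53094534 0.22736607 0.32588385]
cup 1067 med [0.5192 0.1805 0.0175] zmax 0.02 rect [531.3 169.6] [80.  69.9] 0.1 circ [531.  164.4] 45.3
tin 59889 med [0.5309 0.1657 0.2356] zmax 0.27 rect [530.8 154.4] [119.8  55.7] 8.0 circ [531.  153.7] 60.0
```

View pics/w4.png

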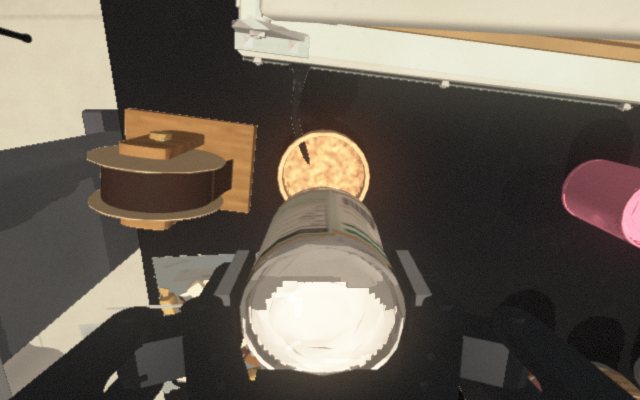

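```bash
python3 - <<'E'
from m import *
from scipy.optimize import least_squares
im,P=cloud("pics/w4.npz")
m=(np.hypot(P[...,0]-.531,P[...,1]-.155)<.055)&(P[...,2]>.015)&(P[...,2]<.022);q=P[m]
r=least_squares(lambda p:np.hypot(q[:,0]-p[0],q[:,1]-p[1])*1000-38.5,[.531,.154],loss="soft_l1");print(r.x,len(q))
for v in range(140,182,4): print(v,[int(1000*P[v,u,2]) for u in range(280,372,6)])
print(P[155,303],im[155,303],P[152,300])
import cv2
cv2.imwrite("pics/w4a.png",cv2.resize(im[60:210,260:390,::-1],None,fx=4,fy=4,interpolation=cv2.INTER_CUBIC))
E
```

```text
[0.531  0.1559] 1006
140 [0, 0, 0, 17, 17, 10, 10, 11, 10, 10, 12, 17, 9, 0, -1, 0]
144 [1, 0, 16, 17, 13, 10, 10, 10, 9, 9, 10, 10, 17, 0, 0, 0]
148 [1, -1, 19, 9, 13, 12, 10, 10, 11, 11, 11, 9, 9, 16, -1, 0]
152 [0, 17, 11, 11, 12, 10, 9, 11, 10, 11, 9, 10, 9, 18, 0, 0]
156 [0, 17, 11, 10, 10, 9, 10, 10, 9, 10, 11, 11, 11, 11, 15, 0]
160 [0, 9, 11, 10, 10, 9, 10, 8, 9, 10, 10, 9, 9, 9, 18, 0]
164 [17, 10, 10, 10, 9, 10, 10, 10, 10, 10, 10, 9, 10, 11, 17, 0]Traceback (most recent call last):
  File "<stdin>", line 6, in <module>
ValueError: cannot convert float NaN to integer
```

Request:
arm_command(
  deltas=[
    [[0.05, 0.05, 1, 0, 50], [0, 0, 1, 0, 50], [0, 0, 1, 0, 50], [0, 0, 1, 0, 50], [0, 0, 0.8, 0, 50], [0, 0, 0.4, 0, 50], [0, 0, 0, 0, 50], [0, 0, 0, 0, 50]],
  ],
)

```text
time_s: 8.75
tcp_pos: [0.5328, 0.1538, 0.0766]
eef_rot: [1.0, -0.002, 0.0, -0.0]
force: [0.7, -0.2, -2.1]
finger_gap: 0.0559
```

```bash
python3 w.py w5; python3 w.py s5 side
```

```text
{'time_s': np.float64(8.75), 'tcp_pos': array([0.5328, 0.1538, 0.0766]), 'eef_rot': array([ 1.0e+00, -1.7e-03,  4.0e-04, -1.0e-04]), 'joints': array([ 0.134 ,  0.4251, -0.3087,  0.8362,  0.    ,  1.7081]), 'force': array([ 0.6529, -0.1983, -2.1033]), 'finger_gap': np.float64(0.0559)} [0.53231108 0.22649009 0.19717626]
{'time_s': np.float64(8.8), 'tcp_pos': array([0.5331, 0.1537, 0.0769]), 'eef_rot': array([ 1.0e+00, -1.7e-03,  7.0e-04, -1.0e-04]), 'joints': array([ 0.1339,  0.4249, -0.3084,  0.8362,  0.    ,  1.7081]), 'force': array([ 0.1413,  0.7809, -0.8625]), 'finger_gap': np.float64(0.0559)} [0.04314826 1.00626913 0.65176753]
```

View pics/w5.png

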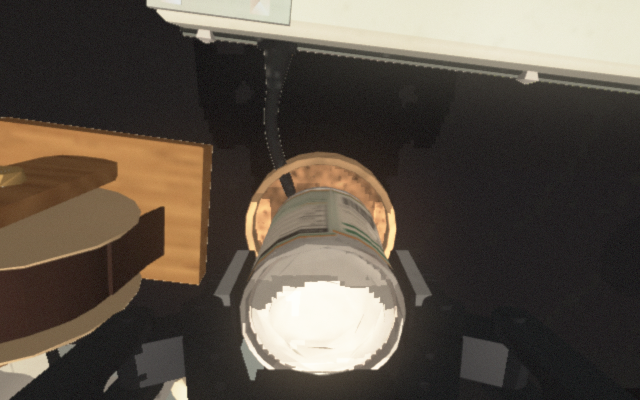

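View pics/s5.png

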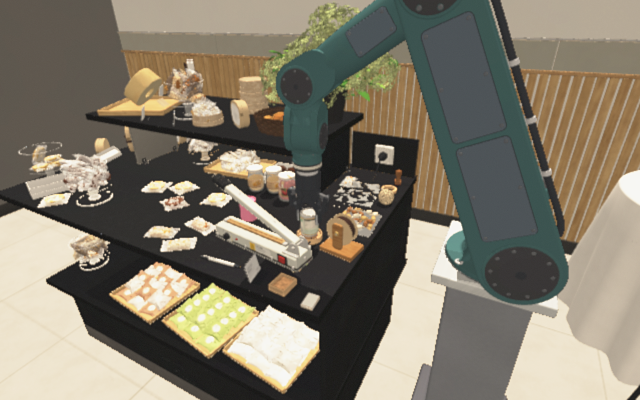

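Request:
arm_command(
  deltas=[
    [[0, 0, 0.2, 0, 50], [0, 0, 0.12, 0, 50], [0, 0, 0, 0, 50], [0, 0, 0, 0, 50]],
  ],
)

```text
time_s: 9.25
tcp_pos: [0.5327, 0.1535, 0.0677]
eef_rot: [1.0, -0.002, -0.0, 0.0]
force: [-0.2, -0.1, -1.6]
finger_gap: 0.0559
```

Request:
arm_command(
  deltas=[
    [[0, 0, 0.06, 0, 50], [0, 0, 0, 0, 50]],
  ],
)

```text
time_s: 9.45
tcp_pos: [0.5329, 0.1535, 0.0672]
eef_rot: [1.0, -0.002, 0.0, -0.0]
force: [-4.5, -1.5, 14.0]
finger_gap: 0.0558
```

```bash
python3 w.py w6; python3 -c "
from m import *
rep('pics/w6.npz',[('tin',(.533,.1535),.032,.07,.1)])
im,P=cloud('pics/w6.npz')
m=(np.hypot(P[...,0]-.533,P[...,1]-.1535)<.026)&(P[...,2]>.05)&(P[...,2]<.1);q=P[m]
A=np.c_[q[:,:2]-[.533,.1535],np.ones(len(q))];print(np.linalg.lstsq(A[q[:,2]>.075],q[q[:,2]>.075,2],rcond=None)[0])
"
```

```text
{'time_s': np.float64(9.45), 'tcp_pos': array([0.5329, 0.1535, 0.0672]), 'eef_rot': array([ 1.0e+00, -1.9e-03,  5.0e-04, -0.0e+00]), 'joints': array([ 1.3350e-01,  4.3440e-01, -3.2280e-01,  8.1270e-01, -1.0000e-04,
        1.7081e+00]), 'force': array([-4.5146, -1.5223, 14.0165]), 'finger_gap': np.float64(0.0558)} [0.53241307 0.22619862 0.1877246 ]
tin 21092 med [0.5325 0.1565 0.0791] zmax 0.1 rect [531.4 153. ] [57.4 60.2] 54.3 circ [533. 155.] 31.6
[0.0019 0.0064 0.079 ]
```

Request:
arm_command(
  deltas=[
    [[0, 0, 0, 0, 62], [0, 0, 0, 0, 68], [0, 0, 0, 0, 72], [0, 0, 0, 0, 72], [0, 0, -1, 0, 72], [0, 0, -1, 0, 72], [0, 0, -1, 0, 72], [0, 0, -1, 0, 72], [0, 0, -1, 0, 72], [0, 0, -1, 0, 72]],
  ],
)

```text
time_s: 10.5
tcp_pos: [0.5326, 0.1535, 0.2173]
eef_rot: [1.0, -0.002, -0.0, 0.0]
force: [-0.0, 0.1, 0.4]
finger_gap: 0.0717
```

```bash
python3 w.py w7; python3 -c "
from m import *
rep('pics/w7.npz',[('tin',(.533,.1535),.045,.07,.1)])"
```

```text
{'time_s': np.float64(10.5), 'tcp_pos': array([0.5326, 0.1535, 0.2173]), 'eef_rot': array([ 1.    , -0.0019, -0.    ,  0.    ]), 'joints': array([ 0.1335,  0.3261, -0.0548,  1.19  , -0.    ,  1.7081]), 'force': array([-0.0094,  0.0917,  0.41  ]), 'finger_gap': np.float64(0.0717)} [0.53221857 0.22620093 0.3378404 ]
tin 4509 med [0.5325 0.153  0.079 ] zmax 0.084 rect [532.6 152.7] [55.9 57.1] 2.5 circ [532.5 152.8] 29.0
```

View pics/w7.png

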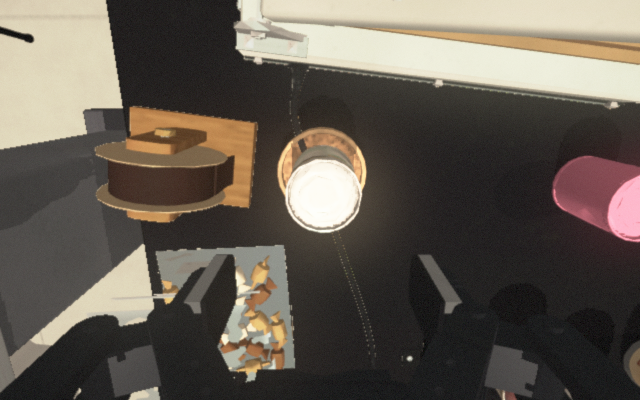

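Request:
arm_command(
  deltas=[
    [[-1, 0, 0, 0, 65], [-1, 0, 0, 0, 65], [-1, 0, 0, 0, 65], [-1, 0, 0, 0, 65], [-1, 0.5, 0, 0, 65], [-1, 1, 0, 0, 65], [-1, 1, 0, 0, 65], [-1, 1, 0, 0, 65], [0, 1, 0, 0, 65], [0, 1, 0, 0, 65], [0, 1, 0, 0, 65], [0, 1, 0, 0, 65]],
  ],
)

```text
time_s: 11.75
tcp_pos: [0.3318, -0.0342, 0.2163]
eef_rot: [1.0, -0.002, 0.0, 0.0]
force: [0.3, 0.5, 0.2]
finger_gap: 0.0649
```

Request:
arm_command(
  deltas=[
    [[0, 1, 0, 0, 65], [0, 1, 0, 0, 65], [0, 1, 0, 0, 65], [0, 1, 0, 0, 65], [0, 1, 0, 0, 65], [0, 1, 0, 0, 65], [0, 1, 0, 0, 65], [0, 1, 0, 0, 65], [0, 1, 0, 0, 65], [0, 1, 0, 0, 65], [0, 1, 0, 0, 65], [0, 0, 0, 0, 65]],
  ],
)

```text
time_s: 12.95
tcp_pos: [0.3311, -0.3106, 0.2159]
eef_rot: [1.0, -0.003, 0.0, 0.0]
force: [0.7, -0.2, 0.4]
finger_gap: 0.0648
```

```bash
python3 w.py w8; python3 - <<'E'
from m import *
for f in ("pics/w1.npz","pics/w8.npz","pics/top0.npz"):
    im,P=cloud(f)
    m=(P[...,2]>.14)&(P[...,2]<.178)&(P[...,0]>.33)&(P[...,0]<.48)&(P[...,1]<-.37)&(P[...,1]>-.6)
    q=P[m]; print(f,len(q), [ (round(x,2),q[abs(q[:,0]-x)<.01][:,1].max().round(4)) for x in (.36,.38,.4,.42,.44) if (abs(q[:,0]-x)<.01).any()])
rep("pics/w8.npz",[("foot",(.3996,-.3587),.03,.008,.018),("top",(.3996,-.3587),.035,.045,.07)])
E
```

```text
{'time_s': np.float64(12.95), 'tcp_pos': array([ 0.3311, -0.3106,  0.2159]), 'eef_rot': array([ 1.0e+00, -2.8e-03,  0.0e+00,  3.0e-04]), 'joints': array([-9.3320e-01,  1.5810e-01, -2.9200e-01,  1.1203e+00, -3.0000e-04,
        6.4320e-01]), 'force': array([ 0.7004, -0.1535,  0.3971]), 'finger_gap': np.float64(0.0648)} [ 0.33078696 -0.23783764  0.33638188]
pics/w1.npz 1631 [(0.36, np.float64(-0.4361)), (0.38, np.float64(-0.4358)), (0.4, np.float64(-0.4362))]
pics/w8.npz 79 [(0.42, np.float64(-0.437)), (0.44, np.float64(-0.4363))]
pics/top0.npz 403 [(0.36, np.float64(-0.4378)), (0.38, np.float64(-0.4376)), (0.4, np.float64(-0.4368)), (0.42, np.float64(-0.4371)), (0.44, np.float64(-0.4368))]
foot 501 med [ 0.3939 -0.35    0.0134] zmax 0.018 rect [ 399.8 -358.8] [25.8 33.7] 16.5 circ [ 399.9 -358.8] 20.3
top 739 med [ 0.3978 -0.3554  0.0581] zmax 0.063 rect [ 399.3 -357.4] [24.2 22.2] 4.6 circ [ 399.5 -358.5] 12.6
```

View pics/w8.png

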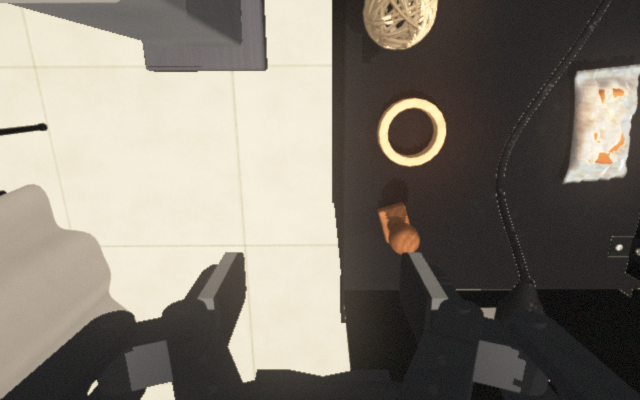

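Request:
arm_command(
  deltas=[
    [[0.75, 0.92, 0, 0, 65], [1, 1, 0, 0, 65], [1, 0, 0, 0, 65], [0, 0, 0, -1, 65], [0, 0, 0, -1, 65], [0, 0, 0, -0.77, 65], [0, 0, 1, 0, 65], [0, 0, 1, 0, 65], [0, 0, 1, 0, 65], [0, 0, 1, 0, 65], [0, 0, 0, 0, 65]],
  ],
)

```text
time_s: 14.1
tcp_pos: [0.3986, -0.3543, 0.114]
eef_rot: [0.99, 0.143, -0.001, -0.002]
force: [-0.3, -0.2, 0.5]
finger_gap: 0.065
```

```bash
python3 w.py w9; python3 - <<'E'
from m import *
rep("pics/w9.npz",[("foot",(.3996,-.3587),.03,.008,.018),("top",(.3996,-.3587),.035,.045,.07)])
E
```

```text
{'time_s': np.float64(14.1), 'tcp_pos': array([ 0.3986, -0.3543,  0.114 ]), 'eef_rot': array([ 0.9897,  0.1429, -0.0012, -0.0021]), 'joints': array([-8.796e-01,  3.619e-01, -2.983e-01,  9.154e-01,  1.000e-04,
        4.043e-01]), 'force': array([-0.2653, -0.1796,  0.517 ]), 'finger_gap': np.float64(0.065)} [ 0.37764019 -0.28500255  0.23483561]
foot 940 med [ 0.3966 -0.3491  0.0136] zmax 0.018 rect [ 398.4 -353.6] [25.6 22.8] 16.4 circ [ 398.6 -354.2] 16.8
top 1796 med [ 0.399  -0.3559  0.0584] zmax 0.062 rect [ 399.7 -358.5] [24.3 24.9] 83.0 circ [ 399.7 -358.6] 12.7
```

View pics/w9.png

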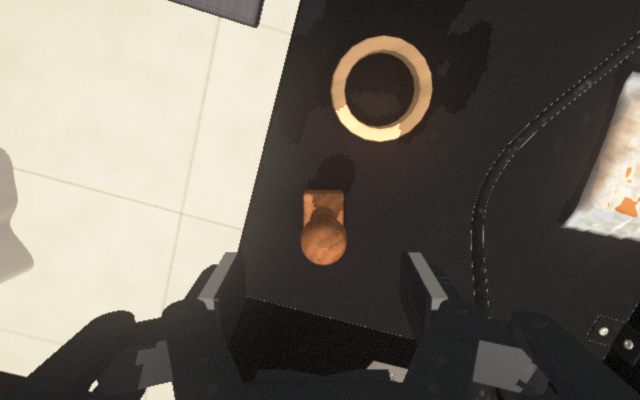

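Request:
arm_command(
  deltas=[
    [[0, 0.18, 0.7, 0, 65], [0, 0, 1, 0, 65], [0, 0, 0.8, 0, 65], [0, 0, 0.3, 0, 65], [0, 0, 0, 0, 40], [0, 0, 0, 0, 15], [0, 0, 0, 0, 15], [0, 0, 0, 0, 15], [0, 0, 0, 0, 15], [0, 0, 0, 0, 15], [0, 0, 0, 0, 15], [0, 0, 0, 0, 15]],
  ],
)

```text
time_s: 15.35
tcp_pos: [0.4013, -0.3615, 0.0478]
eef_rot: [0.99, 0.143, 0.001, 0.001]
force: [-0.4, 1.4, 8.8]
finger_gap: 0.0228
```

```bash
python3 w.py w10
```

```text
{'time_s': np.float64(15.35), 'tcp_pos': array([ 0.4013, -0.3615,  0.0478]), 'eef_rot': array([9.898e-01, 1.427e-01, 5.000e-04, 1.000e-03]), 'joints': array([-8.840e-01,  4.340e-01, -3.891e-01,  7.454e-01, -1.000e-04,
        4.005e-01]), 'force': array([-0.3724,  1.3715,  8.8476]), 'finger_gap': np.float64(0.0228)} [ 0.37994954 -0.291448    0.16811817]
```

View pics/w10.png

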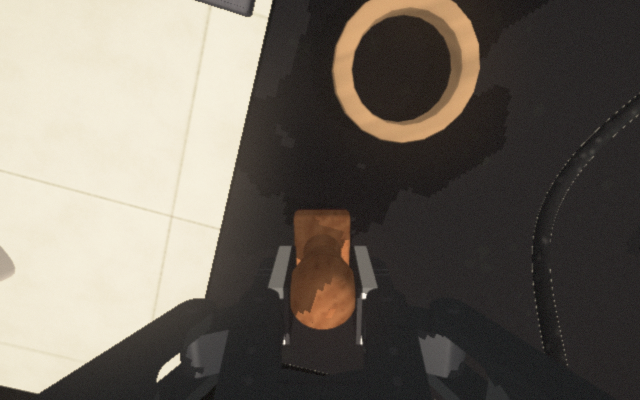

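Request:
arm_command(
  deltas=[
    [[0, 0, -0.4, 0, 15], [0, 0, -0.8, 0, 15], [0, 0, -1, 0, 15], [0, 0, -1, 0, 15], [0, 0, -1, 0, 15], [0, 0, -1, 0, 15], [0, 0, -1, 0, 15], [0, 0, -0.3, 0, 15], [0, 0, 0, 0.8, 15], [0, 0, 0, 1, 15], [0, 0, 0, 0.94, 15], [0, 0, 0, 0, 15]],
  ],
)

```text
time_s: 16.6
tcp_pos: [0.4007, -0.3607, 0.2087]
eef_rot: [1.0, -0.001, -0.0, -0.0]
force: [0.5, 0.2, -0.2]
finger_gap: 0.0229
```

Request:
arm_command(
  deltas=[
    [[-1, 0, 0, 0, 15], [-1, -0.5, 0, 0, 15], [-1, -1, 0, 0, 15], [-0.2, -1, 0, 0, 15], [0, -1, 0, 0, 15], [0, -1, 0, 0, 15], [0, -1, 0, 0, 15], [0, -1, 0, 0, 15], [0, -1, 0, 0, 15], [0, -1, 0, 0, 15], [0, -1, 0, 0, 15], [0, -1, 0, 0, 15]],
  ],
)

```text
time_s: 17.8
tcp_pos: [0.3207, -0.0972, 0.2088]
eef_rot: [1.0, 0.001, 0.0, 0.0]
force: [-0.2, -0.6, -0.7]
finger_gap: 0.0231
```

Request:
arm_command(
  deltas=[
    [[0, -1, 0, 0, 15], [0, -1, 0, 0, 15], [0, -1, 0, 0, 15], [0, -1, 0, 0, 15], [0, -1, 0, 0, 15], [0, -1, 0, 0, 15], [0, -1, 0, 0, 15], [0, -1, 0, 0, 15], [0, -1, 0, 0, 15], [0, -1, 0, 0, 15], [0, -1, 0, 0, 15], [0, -1, 0, 0, 15]],
  ],
)

```text
time_s: 19.0
tcp_pos: [0.3209, 0.2028, 0.2088]
eef_rot: [1.0, 0.001, 0.0, -0.0]
force: [0.9, -0.5, -0.3]
finger_gap: 0.023
```

Request:
arm_command(
  deltas=[
    [[0, -1, 0, 0, 15], [0, -1, 0, 0, 15], [0.5, -1, 0, 0, 15], [1, -1, 0, 0, 15], [1, -1, 0, 0, 15], [1, -1, 0, 0, 15], [1, -1, 0, 0, 15], [0, 0, 0, 0, 15]],
  ],
)

```text
time_s: 19.8
tcp_pos: [0.4361, 0.3788, 0.2077]
eef_rot: [1.0, 0.002, 0.0, -0.0]
force: [-0.4, -0.2, -0.2]
finger_gap: 0.0225
```

```bash
python3 w.py w11; python3 - <<'E'
from m import *
rep("pics/w11.npz",[("tray",(.4813,.3895),.045,.013,.025)])
E
```

```text
{'time_s': np.float64(19.8), 'tcp_pos': array([0.4361, 0.3788, 0.2077]), 'eef_rot': array([ 1.0e+00,  1.6e-03,  0.0e+00, -1.0e-04]), 'joints': array([ 5.7410e-01,  3.6950e-01, -1.4300e-02,  1.1869e+00,  1.0000e-04,
        2.1418e+00]), 'force': array([-0.4284, -0.1848, -0.1509]), 'finger_gap': np.float64(0.0225)} [0.43514578 0.45148301 0.32822084]
tray 1145 med [0.4827 0.3911 0.0175] zmax 0.02 rect [481.5 390.1] [58. 50.] 86.4 circ [481.4 390.5] 37.4
```

View pics/w11.png

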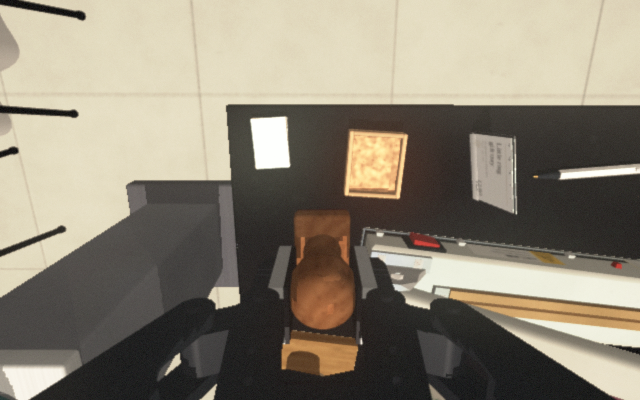

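```bash
python3 - <<'E'
from m import *
rep("pics/w11.npz",[("knob",(.436,.381),.016,.208,.225),("foot",(.436,.381),.03,.165,.178)])
E
```

```text
knob 4974 med [0.4356 0.3852 0.2187] zmax 0.225 rect [435.2 381.7] [24.6 28.6] 85.0 circ [436. 381.] 16.0
foot 2008 med [0.4352 0.3917 0.1735] zmax 0.178 rect [435.1 385.9] [24.8 25.9] 89.5 circ [435.3 385.4] 17.3
```

Request:
arm_command(
  deltas=[
    [[0.82, -0.13, 0, 0.6, 15], [1, -0.2, 0, 0, 15], [0, 0, 0.6, 0, 15], [0, 0, 1, 0, 15], [0, 0, 1, 0, 15], [0, 0, 1, 0, 15], [0, 0, 0.6, 0, 15], [0, 0, 0, 0, 15], [0, 0, 0, 0, 15]],
  ],
)

```text
time_s: 20.75
tcp_pos: [0.4793, 0.383, 0.1045]
eef_rot: [1.0, -0.031, 0.0, -0.0]
force: [0.1, -0.3, -0.2]
finger_gap: 0.023
```

```bash
python3 w.py w12; python3 - <<'E'
from m import *
rep("pics/w12.npz",[("tray",(.4813,.3895),.045,.013,.022),("knob",(.4815,.390),.018,.11,.13),("foot",(.4815,.39),.03,.06,.077)])
E
```

```text
{'time_s': np.float64(20.75), 'tcp_pos': array([0.4793, 0.383 , 0.1045]), 'eef_rot': array([ 0.9995, -0.0312,  0.    , -0.    ]), 'joints': array([ 0.5414,  0.4899, -0.1056,  0.9752, -0.    ,  2.1747]), 'force': array([ 0.0715, -0.2556, -0.2013]), 'finger_gap': np.float64(0.023)} [0.48316214 0.4555777  0.22502959]
tray 1885 med [0.4857 0.4035 0.0174] zmax 0.02 rect [481.6 390.9] [56.2 50.1] 86.2 circ [481.9 390.6] 37.1
knob 5246 med [0.4804 0.3893 0.1163] zmax 0.13 rect [482.2 385.6] [34.8 24.5] 4.6 circ [481.5 390. ] 18.0
foot 2092 med [0.4794 0.3956 0.0704] zmax 0.077 rect [478.7 389.7] [25.8 25.9] 85.4 circ [478.8 389.1] 17.7
```

View pics/w12.png

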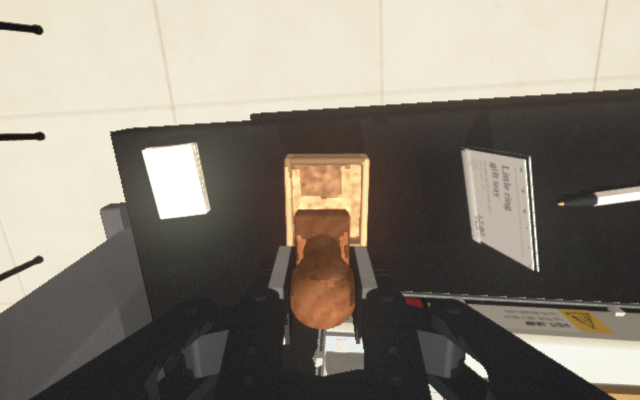

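Request:
arm_command(
  deltas=[
    [[0.09, -0.19, 0.3, 0, 15], [0, 0, 0.8, 0, 15], [0, 0, 0.5, 0, 15], [0, 0, 0, 0, 15], [0, 0, 0, 0, 15]],
  ],
)

```text
time_s: 21.3
tcp_pos: [0.4822, 0.388, 0.064]
eef_rot: [0.999, -0.032, -0.0, 0.0]
force: [-0.2, 0.1, -0.7]
finger_gap: 0.0231
```

```bash
python3 w.py w13; python3 - <<'E'
from m import *
rep("pics/w13.npz",[("tray",(.4813,.3895),.045,.013,.0195),("foot",(.4815,.39),.03,.023,.035)])
E
```

```text
{'time_s': np.float64(21.3), 'tcp_pos': array([0.4822, 0.388 , 0.064 ]), 'eef_rot': array([ 0.9995, -0.0317, -0.    ,  0.    ]), 'joints': array([ 0.546 ,  0.5317, -0.1513,  0.8879,  0.    ,  2.1801]), 'force': array([-0.2082,  0.0814, -0.6559]), 'finger_gap': np.float64(0.0231)} [0.48614362 0.46056593 0.18454212]
tray 2056 med [0.4828 0.4127 0.0175] zmax 0.019 rect [482.2 399.9] [38.6 50.3] 86.1 circ [482.4 399.5] 31.1
foot 1985 med [0.4822 0.4006 0.0299] zmax 0.035 rect [481.6 394.8] [25.3 25.9] 86.0 circ [481.7 394.4] 17.3
```

View pics/w13.png

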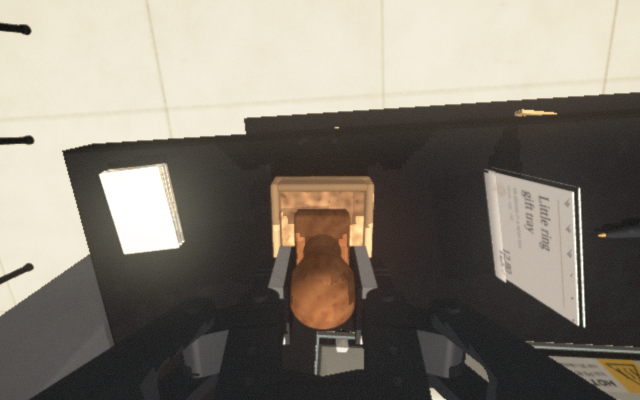

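Request:
arm_command(
  deltas=[
    [[0, 0, 0.15, 0, 15], [0, 0, 0.1, 0, 15], [0, 0, 0, 0, 15], [0, 0, 0, 0, 15]],
  ],
)

```text
time_s: 21.75
tcp_pos: [0.4824, 0.388, 0.0578]
eef_rot: [0.999, -0.032, 0.0, -0.0]
force: [0.0, 0.0, 2.5]
finger_gap: 0.0225
```

Request:
arm_command(
  deltas=[
    [[0, 0, 0.02, 0, 15], [0, 0, 0, 0, 15], [0, 0, 0, 0, 28], [0, 0, 0, 0, 36], [0, 0, 0, 0, 45], [0, 0, 0, 0, 45], [0, 0, -0.6, 0, 45], [0, 0, -1, 0, 45], [0, 0, -1, 0, 45], [0, 0, -1, 0, 45], [0, 0, -1, 0, 45], [0, 0, -1, 0, 45]],
  ],
)

```text
time_s: 22.95
tcp_pos: [0.482, 0.3878, 0.198]
eef_rot: [0.999, -0.032, -0.0, 0.0]
force: [0.6, -0.3, -0.4]
finger_gap: 0.045
```

```bash
python3 w.py w14; python3 - <<'E'
from m import *
rep("pics/w14.npz",[("tray",(.4813,.3895),.045,.013,.0195),("foot",(.4815,.39),.03,.021,.028),("knob",(.4815,.39),.03,.055,.08)])
E
```

```text
{'time_s': np.float64(22.95), 'tcp_pos': array([0.482 , 0.3878, 0.198 ]), 'eef_rot': array([ 9.995e-01, -3.180e-02, -1.000e-04,  0.000e+00]), 'joints': array([0.5459, 0.4439, 0.0808, 1.2078, 0.    , 2.1802]), 'force': array([ 0.6098, -0.2788, -0.4209]), 'finger_gap': np.float64(0.045)} [0.48595709 0.46038947 0.31856489]
tray 1136 med [0.4836 0.3948 0.0174] zmax 0.019 rect [481.7 390.1] [57.8 50. ] 86.4 circ [481.4 390. ] 37.4
foot 462 med [0.4819 0.4014 0.0237] zmax 0.027 rect [481.8 398.9] [17.5 25.3] 85.9 circ [482.  398.3] 14.9
knob 967 med [0.4818 0.3931 0.0684] zmax 0.073 rect [481.7 391.1] [24.  24.6] 85.9 circ [481.7 391.2] 12.6
```

View pics/w14.png

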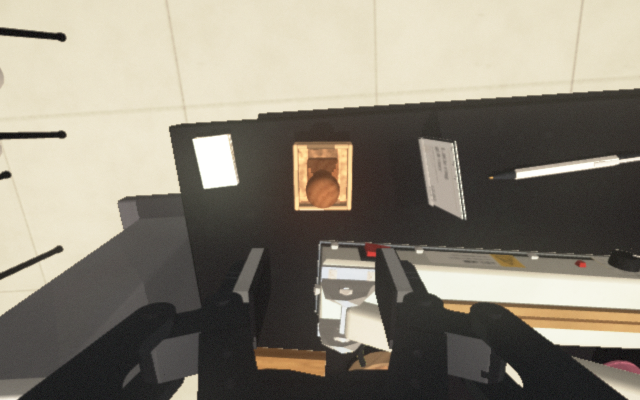

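```bash
python3 -c "
from rig import ctrl
print(ctrl.finger_overhang)"
```

```text
0.022
```

Request:
arm_command(
  deltas=[
    [[0, 0, 0, -0.6, 60], [-1, 0, 0, 0, 85], [-1, 0, 0, 0, 85], [-1, 0, 0, 0, 85], [-1, 0, 0, 0, 85], [-1, 0.5, 0, 0, 85], [-1, 1, 0, 0, 85], [-0.4, 1, 0, 0, 85], [0, 1, 0, 0, 85], [0, 1, 0, 0, 85], [0, 1, 0, 0, 85], [0, 1, 0, 0, 85]],
  ],
)

```text
time_s: 24.2
tcp_pos: [0.3218, 0.2246, 0.197]
eef_rot: [1.0, -0.0, 0.0, -0.0]
force: [0.4, -0.3, 0.5]
finger_gap: 0.085
```

Request:
arm_command(
  deltas=[
    [[0, 1, 0, 0, 85], [0, 1, 0, 0, 85], [0, 1, 0, 0, 85], [0, 1, 0, 0, 85], [0, 1, 0, 0, 85], [0, 1, 0, 0, 85], [0, 1, 0, 0, 85], [0, 1, 0, 0, 85], [0, 1, 0, 0, 85], [0, 1, 0, 0, 85], [0, 1, 0, 0, 85], [0, 1, 0, 0, 85]],
  ],
)

```text
time_s: 25.4
tcp_pos: [0.3217, -0.0755, 0.197]
eef_rot: [1.0, -0.0, 0.0, 0.0]
force: [0.5, 0.3, 0.0]
finger_gap: 0.085
```

Request:
arm_command(
  deltas=[
    [[0, 1, 0, 0, 85], [0, 1, 0, 0, 85], [0, 1, 0, 0, 85], [0.3, 0.5, 0, 0, 85], [0, 0, 0, 0, 85]],
  ],
)

```text
time_s: 25.9
tcp_pos: [0.3301, -0.1632, 0.1969]
eef_rot: [1.0, -0.001, 0.0, 0.0]
force: [0.2, -0.5, 0.7]
finger_gap: 0.0851
```

```bash
python3 w.py w15; python3 - <<'E'
from m import *
from scipy.optimize import least_squares
im,P=cloud("pics/w15.npz")
m=(np.hypot(P[...,0]-.391,P[...,1]+.178)<.035)&(P[...,2]>.02)&(P[...,2]<.06);q=P[m]
r=least_squares(lambda p:np.linalg.norm((q-p)/[29,29,26.5],axis=1)*1000-1,[.391,-.18,.027],loss="soft_l1",f_scale=.05)
print(r.x)
rep("pics/w15.npz",[("ball",(.391,-.178),.04,.015,.07),("balltop",(.391,-.178),.04,.045,.07),("ring",(.41,-.273),.042,.009,.02)])
E
```

```text
{'time_s': np.float64(25.9), 'tcp_pos': array([ 0.3301, -0.1632,  0.1969]), 'eef_rot': array([ 1.0e+00, -1.2e-03,  2.0e-04,  1.0e-04]), 'joints': array([-6.814e-01,  2.340e-02, -5.009e-01,  1.046e+00,  1.000e-04,
        8.918e-01]), 'force': array([ 0.211 , -0.5118,  0.6609]), 'finger_gap': np.float64(0.0851)} [ 0.32958137 -0.09039825  0.31745795]
[ 0.3913 -0.1779  0.0251]
ball 3117 med [ 0.3882 -0.1713  0.0439] zmax 0.053 rect [ 390.7 -175.8] [54.3 54.3] 82.3 circ [ 390.6 -176.8] 28.7
balltop 1387 med [ 0.3907 -0.1746  0.0489] zmax 0.053 rect [ 391.5 -175.9] [40.7 37.7] 74.0 circ [ 391.  -175.9] 20.8
ring 1157 med [ 0.4027 -0.271   0.0132] zmax 0.016 rect [ 405.6 -273.5] [49.8 60.5] 2.9 circ [ 410.2 -273.2] 30.3
```

View pics/w15.png

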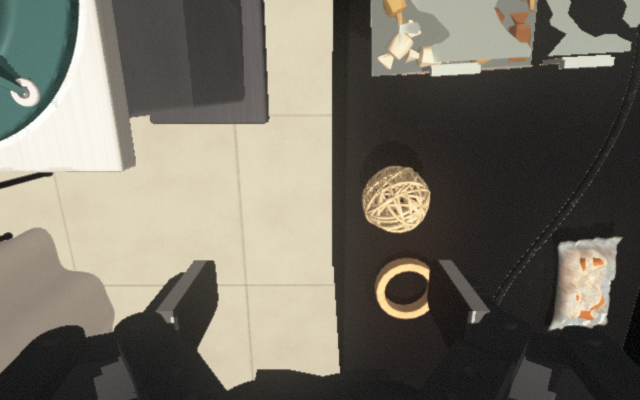

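Request:
arm_command(
  deltas=[
    [[1, 0.53, 0, 0, 85], [1, 0, 0, 0, 85], [0.44, 0, 0, 0, 85], [0, 0, 1, 0, 85], [0, 0, 1, 0, 85], [0, 0, 1, 0, 85], [0, 0, 0.8, 0, 85], [0, 0, 0, 0, 85], [0, 0, 0, 0, 85]],
  ],
)

```text
time_s: 26.85
tcp_pos: [0.3901, -0.1746, 0.1025]
eef_rot: [1.0, 0.0, -0.0, -0.0]
force: [-0.4, -0.4, 0.2]
finger_gap: 0.085
```

```bash
python3 w.py w16; python3 - <<'E'
from m import *
rep("pics/w16.npz",[("ball",(.391,-.1765),.034,.015,.07),("balltop",(.391,-.178),.034,.045,.07)])
E
```

```text
{'time_s': np.float64(26.85), 'tcp_pos': array([ 0.3901, -0.1746,  0.1025]), 'eef_rot': array([ 1.e+00,  1.e-04, -2.e-04, -2.e-04]), 'joints': array([-0.6121,  0.2091, -0.568 ,  0.7943,  0.    ,  0.9586]), 'force': array([-0.4113, -0.3544,  0.194 ]), 'finger_gap': np.float64(0.085)} [ 0.38944046 -0.10192297  0.22309871]
ball 6595 med [ 0.3908 -0.1701  0.0444] zmax 0.054 rect [ 391.4 -176.2] [55.  55.1] 58.1 circ [ 390.8 -177. ] 28.7
balltop 3087 med [ 0.3913 -0.1745  0.0488] zmax 0.054 rect [ 390.3 -176.6] [40.2 38.2] 9.8 circ [ 391.1 -176.4] 21.0
```

View pics/w16.png

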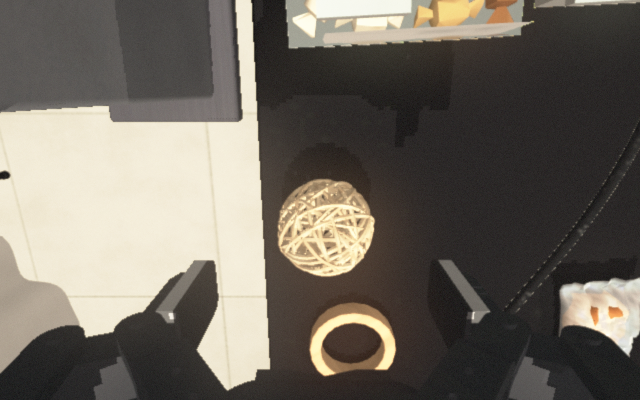

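Request:
arm_command(
  deltas=[
    [[0.04, 0.06, 0.8, 0, 85], [0, 0, 1, 0, 85], [0, 0, 0.6, 0, 85], [0, 0, 0, 0, 85], [0, 0, 0, 0, 85]],
  ],
)

```text
time_s: 27.4
tcp_pos: [0.3917, -0.177, 0.0431]
eef_rot: [1.0, -0.0, 0.0, 0.0]
force: [-0.3, 0.1, 0.2]
finger_gap: 0.085
```

Request:
arm_command(
  deltas=[
    [[0, 0, 0.18, 0, 85], [0, 0, 0, 0, 75], [0, 0, 0, 0, 65], [0, 0, 0, 0, 58], [0, 0, 0, 0, 50], [0, 0, 0, 0, 50], [0, 0, 0, 0, 50], [0, 0, 0, 0, 50]],
  ],
)

```text
time_s: 28.2
tcp_pos: [0.3913, -0.177, 0.0384]
eef_rot: [1.0, -0.0, 0.0, 0.0]
force: [-6.0, 2.9, 22.1]
finger_gap: 0.0524
```

```bash
python3 w.py w17
```

```text
{'time_s': np.float64(28.2), 'tcp_pos': array([ 0.3913, -0.177 ,  0.0384]), 'eef_rot': array([ 1.e+00, -4.e-04,  2.e-04,  4.e-04]), 'joints': array([-6.147e-01,  2.949e-01, -6.693e-01,  6.059e-01, -5.000e-04,
        9.568e-01]), 'force': array([-6.0156,  2.9332, 22.0894]), 'finger_gap': np.float64(0.0524)} [ 0.39059562 -0.10414605  0.15884866]
```

View pics/w17.png

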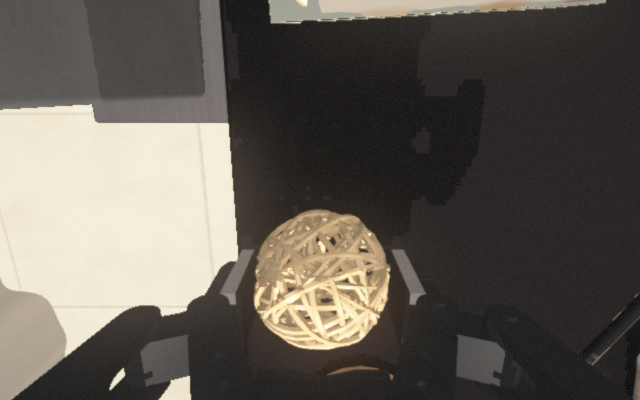

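Request:
arm_command(
  deltas=[
    [[0, 0, 0, 0, 62], [0, 0, 0, 0, 75], [0, 0, 0, 0, 80], [0, 0, 0.28, 0, 80], [0, 0, 0, 0, 80], [0, 0, 0, 0, 80]],
  ],
)

```text
time_s: 28.85
tcp_pos: [0.3911, -0.1766, 0.0302]
eef_rot: [1.0, -0.0, -0.0, -0.0]
force: [0.1, 0.0, -0.4]
finger_gap: 0.0799
```

```bash
python3 w.py w18; python3 - <<'E'
from m import *
rep("pics/w18.npz",[("ball",(.391,-.1765),.034,.015,.07),("balltop",(.391,-.178),.034,.045,.07)])
E
```

```text
{'time_s': np.float64(28.85), 'tcp_pos': array([ 0.3911, -0.1766,  0.0302]), 'eef_rot': array([ 1.e+00, -3.e-04, -3.e-04, -2.e-04]), 'joints': array([-0.6146,  0.3075, -0.6808,  0.5833,  0.    ,  0.9568]), 'force': array([ 0.056 ,  0.0232, -0.4324]), 'finger_gap': np.float64(0.0799)} [ 0.3905088  -0.10397591  0.15077345]
ball 15538 med [ 0.3897 -0.168   0.0445] zmax 0.054 rect [ 389.5 -176.6] [56.5 53.5] 56.6 circ [ 390.3 -176.8] 28.5
balltop 7385 med [ 0.3903 -0.1739  0.049 ] zmax 0.054 rect [ 390.1 -177.8] [39.5 40. ] 30.2 circ [ 390.3 -176.4] 21.1
```

View pics/w18.png

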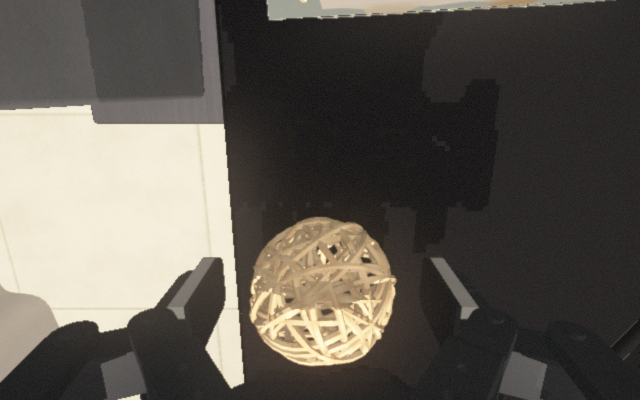

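Request:
arm_command(
  deltas=[
    [[0, 0, 0, 0, 68], [0, 0, 0, 0, 60], [0, 0, 0, 0, 50], [0, 0, 0, 0, 50], [0, 0, 0, 0, 50], [0, 0, 0, 0, 50]],
  ],
)

```text
time_s: 29.5
tcp_pos: [0.3912, -0.1769, 0.0312]
eef_rot: [1.0, -0.0, 0.0, 0.0]
force: [-5.2, 2.3, 19.2]
finger_gap: 0.0529
```

Request:
arm_command(
  deltas=[
    [[0, 0, -0.3, 0, 50], [0, 0, -0.6, 0, 50], [0, 0, -0.6, 0, 50], [0, 0, 0, 0, 50]],
  ],
)

```text
time_s: 29.9
tcp_pos: [0.3921, -0.1773, 0.0695]
eef_rot: [1.0, -0.0, 0.001, 0.001]
force: [0.4, -0.6, -0.6]
finger_gap: 0.0533
```

```bash
python3 w.py w19; python3 - <<'E'
from m import *
rep("pics/w19.npz",[("ball",(.391,-.1765),.034,.015,.1)])
E
```

```text
{'time_s': np.float64(29.9), 'tcp_pos': array([ 0.3921, -0.1773,  0.0695]), 'eef_rot': array([ 1.0e+00, -3.0e-04,  1.1e-03,  8.0e-04]), 'joints': array([-0.6146,  0.2518, -0.6202,  0.6962,  0.    ,  0.9568]), 'force': array([ 0.3965, -0.6038, -0.6337]), 'finger_gap': np.float64(0.0533)} [ 0.39117479 -0.10441612  0.18997088]
ball 20519 med [ 0.3909 -0.1687  0.0819] zmax 0.1 rect [ 393.  -175.7] [62.7 54.8] 29.6 circ [ 391.  -172.1] 33.0
```

View pics/w19.png

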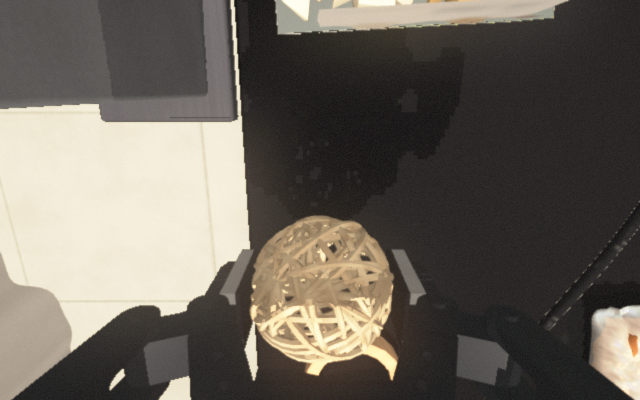

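Request:
arm_command(
  deltas=[
    [[0, 0, -1, 0, 50], [0.32, 0.84, 0, 0, 50], [0.4, 1, 0, 0, 50], [0, 1, 0, 0, 50], [0, 1, 0, 0, 50], [0, 0, 0, 0, 50], [0, 0, 0, 0, 50]],
  ],
)

```text
time_s: 30.65
tcp_pos: [0.4088, -0.2726, 0.0923]
eef_rot: [1.0, -0.001, -0.0, -0.001]
force: [0.7, 0.4, -0.2]
finger_gap: 0.053
```

```bash
python3 w.py w20; python3 - <<'E'
from m import *
rep("pics/w20.npz",[("ring",(.41,-.273),.042,.011,.017),("ball",(.41,-.273),.034,.06,.125)])
from scipy.optimize import least_squares
im,P=cloud("pics/w20.npz")
m=(np.hypot(P[...,0]-.41,P[...,1]+.273)<.035)&(P[...,2]>.01)&(P[...,2]<.017);q=P[m]
print(least_squares(lambda p:np.hypot(q[:,0]-p[0],q[:,1]-p[1])*1000-26,[.41,-.273],loss="soft_l1").x,len(q))
E
```

```text
{'time_s': np.float64(30.65), 'tcp_pos': array([ 0.4088, -0.2726,  0.0923]), 'eef_rot': array([ 1.e+00, -8.e-04, -5.e-04, -5.e-04]), 'joints': array([-7.543e-01,  3.175e-01, -4.392e-01,  8.154e-01,  1.000e-04,
        8.181e-01]), 'force': array([ 0.6837,  0.377 , -0.2351]), 'finger_gap': np.float64(0.053)} [ 0.40833847 -0.19999903  0.21288905]
ring 2122 med [ 0.4113 -0.2562  0.0136] zmax 0.016 rect [ 408.7 -269.5] [58.6 51.5] 28.7 circ [ 410.3 -272.6] 29.7
ball 20456 med [ 0.4087 -0.2641  0.1048] zmax 0.125 rect [ 406.6 -271.8] [55.9 60.9] 73.1 circ [ 409.9 -269.1] 32.8
[ 0.4103 -0.2727] 2157
```

View pics/w20.png

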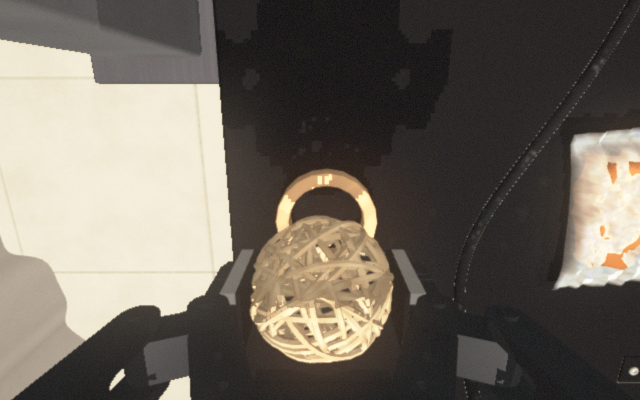

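Request:
arm_command(
  deltas=[
    [[0.05, 0.02, 0.6, 0, 50], [0, 0, 0.8, 0, 50], [0, 0, 0.5, 0, 50], [0, 0, 0.15, 0, 50], [0, 0, 0, 0, 50], [0, 0, 0, 0, 50]],
  ],
)

```text
time_s: 31.3
tcp_pos: [0.4107, -0.2731, 0.0423]
eef_rot: [1.0, -0.0, 0.0, 0.0]
force: [-0.3, 0.7, -0.4]
finger_gap: 0.0526
```

Request:
arm_command(
  deltas=[
    [[0, 0, 0.12, 0, 50], [0, 0, 0, 0, 50], [0, 0, 0, 0, 50]],
  ],
)

```text
time_s: 31.6
tcp_pos: [0.4105, -0.2734, 0.039]
eef_rot: [1.0, -0.0, 0.0, 0.0]
force: [0.2, 0.1, 0.4]
finger_gap: 0.0532
```

```bash
python3 w.py w21;python3 w.py s21 side; python3 - <<'E'
import cv2
s=cv2.imread("pics/s21.png");cv2.imwrite("pics/s21a.png",cv2.resize(s[140:260,300:440],None,fx=5,fy=5,interpolation=cv2.INTER_CUBIC))
E
```

```text
{'time_s': np.float64(31.6), 'tcp_pos': array([ 0.4105, -0.2734,  0.039 ]), 'eef_rot': array([ 1.e+00, -3.e-04,  1.e-04,  1.e-04]), 'joints': array([-0.7529,  0.3813, -0.5169,  0.6724,  0.    ,  0.8186]), 'force': array([0.2277, 0.1446, 0.3716]), 'finger_gap': np.float64(0.0532)} [ 0.4098652  -0.20060585  0.15948012]
{'time_s': np.float64(31.65), 'tcp_pos': array([ 0.4105, -0.2733,  0.0389]), 'eef_rot': array([ 1.e+00, -4.e-04,  1.e-04,  1.e-04]), 'joints': array([-0.7529,  0.3813, -0.5169,  0.6724,  0.    ,  0.8186]), 'force': array([-0.78  , -0.0038,  0.947 ]), 'finger_gap': np.float64(0.0531)} [0.04314826 1.00626913 0.65176753]
```

View pics/w21.png

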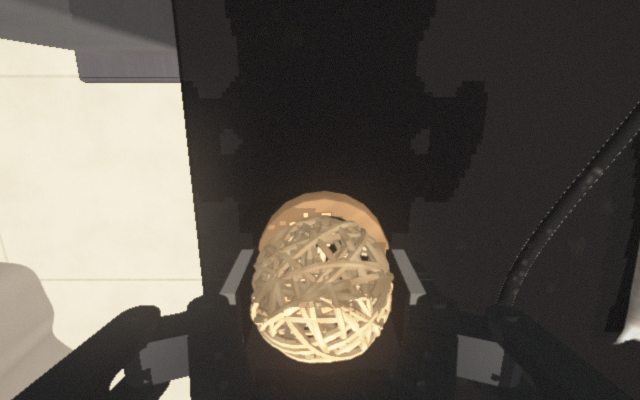

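View pics/s21a.png

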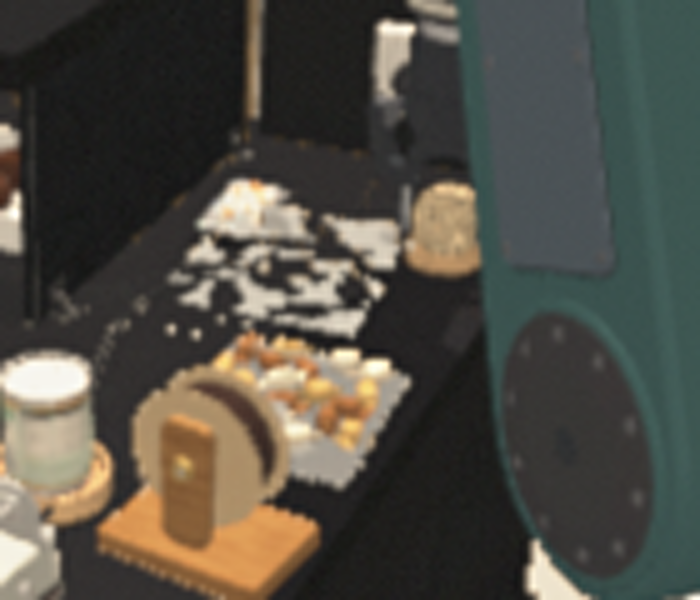

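Request:
arm_command(
  deltas=[
    [[0, 0, 0.06, 0, 50], [0, 0, 0, 0, 50], [0, 0, 0, 0, 50]],
  ],
)

```text
time_s: 32.0
tcp_pos: [0.4107, -0.2731, 0.0375]
eef_rot: [1.0, -0.0, 0.0, -0.0]
force: [1.0, 4.1, 6.4]
finger_gap: 0.0527
```

Contact. Releasing gradually.

Request:
arm_command(
  deltas=[
    [[0, 0, 0, 0, 55], [0, 0, 0, 0, 58], [0, 0, 0, 0, 62], [0, 0, 0, 0, 68], [0, 0, 0, 0, 76], [0, 0, 0, 0, 76], [0, 0, -0.5, 0, 76], [0, 0, -1, 0, 76], [0, 0, -1, 0, 76], [0, 0, -1, 0, 76], [0, 0, -1, 0, 76], [0, 0, 0, 0, 76]],
  ],
)

```text
time_s: 33.2
tcp_pos: [0.4115, -0.2742, 0.1525]
eef_rot: [1.0, -0.0, 0.002, 0.001]
force: [-0.2, -0.4, -0.1]
finger_gap: 0.076
```

```bash
python3 w.py w22; python3 - <<'E'
from m import *
rep("pics/w22.npz",[("ring",(.41,-.273),.034,.011,.0165),("ball",(.41,-.273),.034,.025,.07),("balltop",(.41,-.273),.034,.05,.07)])
from scipy.optimize import least_squares
im,P=cloud("pics/w22.npz")
m=(np.hypot(P[...,0]-.41,P[...,1]+.273)<.035)&(P[...,2]>.025);q=P[m]
r=least_squares(lambda p:np.linalg.norm((q-p)/[29,29,26.5],axis=1)*1000-1,[.41,-.273,.033],loss="soft_l1",f_scale=.05);print(r.x)
E
```

```text
{'time_s': np.float64(33.2), 'tcp_pos': array([ 0.4115, -0.2742,  0.1525]), 'eef_rot': array([ 1.0e+00, -3.0e-04,  1.6e-03,  1.5e-03]), 'joints': array([-0.7528,  0.2639, -0.3326,  0.97  ,  0.    ,  0.8186]), 'force': array([-0.2352, -0.4445, -0.066 ]), 'finger_gap': np.float64(0.076)} [ 0.41045168 -0.20114905  0.27281845]
ring 606 med [ 0.4088 -0.2542  0.0135] zmax 0.016 rect [ 410.2 -269.4] [58.6 51.7] 7.5 circ [ 410.3 -272.3] 29.5
ball 4529 med [ 0.4103 -0.2663  0.0499] zmax 0.06 rect [ 410.9 -271.1] [54.  55.1] 84.1 circ [ 410.3 -272.5] 28.9
balltop 2232 med [ 0.4109 -0.2697  0.0544] zmax 0.06 rect [ 410.  -271.1] [42.  39.3] 3.6 circ [ 410.1 -271.9] 21.5
[ 0.4092 -0.2579  0.1846]
```

View pics/w22.png

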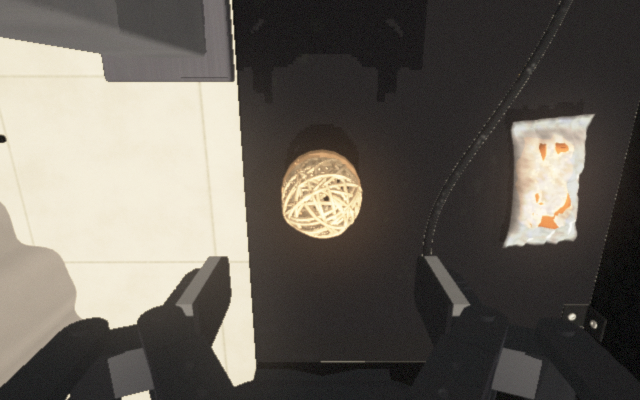

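Request:
arm_command(
  deltas=[
    [[-1, 0, 0, 0, 76], [-1, 0, -1, 0, 76], [-1, 0, -1, 0, 76], [0, 0, 0, 0, 76], [0, 0, 0, 0, 76]],
  ],
)

```text
time_s: 33.75
tcp_pos: [0.3353, -0.2734, 0.1994]
eef_rot: [1.0, -0.001, 0.0, 0.0]
force: [-0.5, 0.3, -0.7]
finger_gap: 0.0762
```

```bash
python3 w.py s23 side; python3 w.py t23 top; python3 - <<'E'
from m import *
for f in("pics/side0.npz","pics/s23.npz","pics/t23.npz"):
    print(f);rep(f,[("labels",(.389,.408),.04,.006,.02),("sign",(.58,.388),.05,.01,.06),("pen",(.7,.38),.09,.005,.015),("tin",(.5325,.153),.04,.074,.1),("knob",(.4816,.3905),.03,.06,.085),("ball",(.4103,-.2725),.034,.025,.07)])
s=cv2.imread("pics/s23.png");cv2.imwrite("pics/s23a.png",cv2.resize(s[160:320,190:410],None,fx=3.6,fy=3.6,interpolation=cv2.INTER_CUBIC))
E
```

```text
{'time_s': np.float64(33.75), 'tcp_pos': array([ 0.3353, -0.2734,  0.1994]), 'eef_rot': array([ 1.e+00, -8.e-04,  1.e-04,  1.e-04]), 'joints': array([-8.7290e-01,  1.3190e-01, -3.7120e-01,  1.0674e+00,  1.0000e-04,
        6.9950e-01]), 'force': array([-0.4592,  0.2519, -0.6974]), 'finger_gap': np.float64(0.0762)} [0.04314826 1.00626913 0.65176753]
{'time_s': np.float64(33.8), 'tcp_pos': array([ 0.3355, -0.2732,  0.199 ]), 'eef_rot': array([ 1.e+00, -5.e-04, -2.e-04, -3.e-04]), 'joints': array([-8.7220e-01,  1.3290e-01, -3.7130e-01,  1.0673e+00,  1.0000e-04,
        6.9960e-01]), 'force': array([-0.2223,  0.6382,  0.6978]), 'finger_gap': np.float64(0.0759)} [0.45922053 0.01769453 1.33129282]
pics/side0.npz
labels 181 med [0.3881 0.4103 0.0107] zmax 0.014 rect [388.8 408. ] [32.4 45.8] 3.4 circ [388.8 408.3] 24.9
sign 224 med [0.5793 0.3886 0.0312] zmax 0.055 rect [578.5 387.3] [16.2 63. ] 8.4 circ [577.8 387.3] 31.8
pen 150 med [0.6951 0.3822 0.0092] zmax 0.015 rect [705.5 349.1] [111.2 158.6] 87.7 circ [706.3 371.2] 86.1
tin 0
knob 0
ball 0
pics/s23.npz
labels 183 med [0.3887 0.41  
[... 578 characters left out ...]
5.4 47.5] 66.9 circ [ 407.4 -270.4] 29.6
pics/t23.npz
labels 123 med [0.3912 0.4073 0.0088] zmax 0.015 rect [387.6 403.4] [46.2 45.2] 16.4 circ [386.7 405.7] 28.4
sign 122 med [0.5816 0.3853 0.0334] zmax 0.056 rect [580.5 386.3] [15.1 64.4] 8.4 circ [588.  387.4] 32.2
pen 94 med [0.703  0.3807 0.0068] zmax 0.013 rect [702.2 367.1] [155.4 104.4] 30.1 circ [699.2 378.6] 81.4
tin 242 med [0.5375 0.1495 0.0787] zmax 0.085 rect [533.8 151. ] [52.5 54.8] 1.7 circ [533.4 150.6] 28.3
knob 64 med [0.4821 0.3869 0.0676] zmax 0.074 rect [483.5 387.9] [23.7 21.6] 30.5 circ [483.1 386.8] 12.9
ball 135 med [ 0.4133 -0.2718  0.0518] zmax 0.062 rect [ 417.1 -272.3] [36.5 49.8] 10.6 circ [ 410.8 -273.2] 26.9
```

View pics/s23a.png

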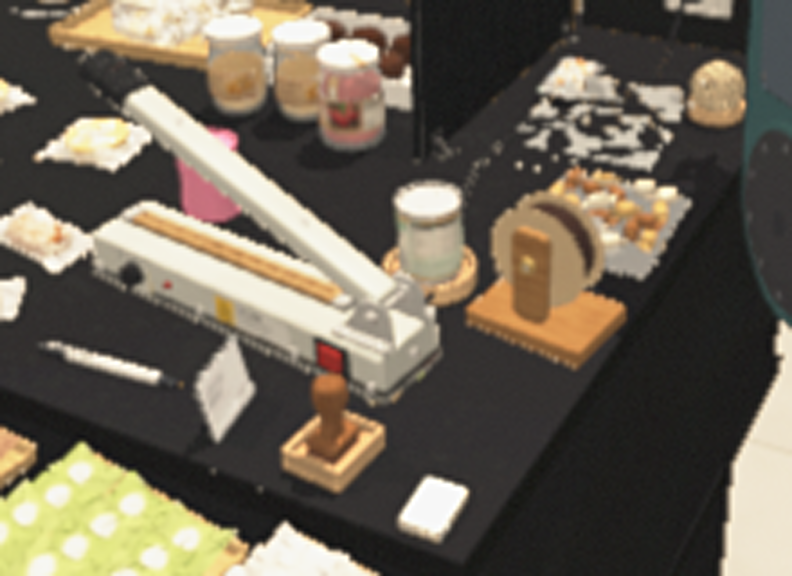

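The side picture shows the tin in its cup (430,235), the stamp in its tray (330,430) and the ball on its ring (717,90). The labels, sign and pen are where they were. Handing in.

```bash
python3 -c "
from rig import ctrl
print(ctrl.finish_job())"
```

```text
the job is handed in; nothing more can be done
None
```

The counter is set up and handed in at about 34 s: I placed the tin, then the stamp, then the ball, in the order you asked.

| Thing | Last close check (wrist camera) | Holder centre |
|---|---|---|
| Tin | upright at (0.5325, 0.153), top about 80 mm above the table | cup at about (0.531, 0.155) |
| Stamp | standing on the tray floor at (0.482, 0.391), turned to the tray's −3.6° | tray at (0.4815, 0.390) |
| Ball | at (0.410, −0.2725), top about 60 mm (59 mm expected when seated) | ring at (0.410, −0.273) |

- **Bystanders:** the labels, price sign and pen look unmoved in the before and after pictures. The sign's fit agrees within about 1–2 mm. The labels' and pen's box fits took in stray points, so I judged those two from their median positions and the picture. I did not go near the pink tin.
- **Camera disagreements:** in the last check the side and top cameras placed the tin, stamp and ball up to about 7 mm apart. Noise and leaves in the view explain it, and I trusted the close wrist views.
- **Ball grasp:** I let go and gripped again lower before lifting, because the first grip squeezed it to 52 mm. The second grip closed to the same width, and the ball held its shape once released.
- **Cord in the cup:** a thin black cord end lies about 3 mm above the cork, so I set the tin about 2–3 mm off centre to clear it. The tin's top measured level in place, just before I let go.

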